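Load the guarded tin tray at the grinder bench

ROBOT

A 6-joint arm with a two-finger parallel gripper is mounted at the origin on the work surface. World frame = base frame: x ahead of the robot, y to its left, z up, the work surface at z = 0. Lengths are in mm, angles in degrees, forces in N, time in s.
With the tool pointing down it reaches from about 300 to 850 mm from the base axis. Payload 4.2 kg.
Tool frame: the origin (TCP) lies midway between the tips of the shut fingers; the grasp point (between the pads) lies 19 mm behind it; z points along the fingers, y is the direction in which the jaws open and shut (so a half turn about z gives the same grasp; the last joint's range is limited). The gripper opens to 91 mm and grips with 3 to 60 N. Pads are 32 mm wide; open, the fingers measure 118 mm over their backs; the gripper's body (76 mm by 178 mm) begins 60 mm behind the grasp point.
Start: joints at [74.828, 18.312, 89.639, -0, 72.044, -1.146], TCP at [139.36, 557.873, 213.976] pointing down, gripper open.
Joint ranges: [-177.97, 177.97], [-48.28, 115.42], [12.27, 149.76], [-77.06, 257.06], [2.81, 150.46], [-146.56, 146.56]. Speed limits (degrees/s): [147.25, 147.25, 180, 180, 180, 180].

INTERFACE

Orientations are given as [roll, pitch, yaw] about the fixed x, y, z axes, in that order (R = Rz(yaw) Ry(pitch) Rx(roll)).
In Python, from workcell import env gives the robot as it stands.
- The arm moves only by the shell command python3 -m jog 'ROWS' [FORCE]. ROWS is JSON, a list of rows, each an object of numbers: "dx", "dy", "dz": the shift along the world's x, y, z in m; "wx", "wy", "wz": the turn, a rotation vector about the world's x, y, z in rad; "grip": the gripper's target within -1 to 1 (shut at 1, half-way at 0, fully open at -1). In form: [{"dx": .., "dy": .., "dz": .., "wx": .., "wy": .., "wz": .., "grip": ..}, ...]. A call has 1 to 10 rows; each row shifts and turns the commanded pose from where the row before left it; what a row does not reach is not made up. A row lasts 1/10 s, in which the tool goes at most 50 mm and 8.59 degrees, less where a joint would pass 70% of its speed; a pose out of reach is approached as far as the arm can. A call with a gripper value outside its range is refused whole. The fingers move at their own pace and stop on an object; FORCE is the grip in N (left out, the last holds). Time passes only in rows, so rows that do not move let the fingers close. It gives the time, the measured TCP pose, the force and the opening at its end, in the units of the state.
- env.state(): the state, without advancing time (a new reading comes with each control period).
- env.grab_frame(name): name is "scene" or "top"; returns the picture (384x512x3 uint8, red, green, blue); there is no depth.
- env.get_calibration(name): a dict with "fx", "fy", "cx", "cy" (pixels), "k1" (the pictures are not rectified: a ray, as slopes to the right and down, at radius r is drawn at 1 + k1 r^2 times it, then the intrinsics apply), "R" (3x3) and "t" (3): a world point X has camera coordinates R X + t. Camera axes: x right, y down, z forward; pixel columns grow to the right and rows downward; lengths in mm; the calibration is good to about 2 mm. A picture is of the moment at which its call begins. get_calibration takes no time and is no camera call.
- env.job_done(): hands the job in, once; it reports no verdict.
The state is a dict: "time_s": time; "qpos": joint angles; "qvel": joint speeds; "effort": joint torques, N m; "ee_pos": TCP position; "ee_rot": TCP orientation; "force": force on the tool from outside, world axes, zero at the start; "torque": the same for the moment, N m; "gripper_width": finger opening in mm.
Only numpy, scipy, OpenCV 4.12 (cv2) and the standard library are available. Lean on these libraries where they do the work, as an engineer would, in place of code of your own. Each camera call takes 0.05 s, during which the arm holds its last target. There are 200 camera calls.

TASK

Pull up the spring pin by its red T-handle and give it a quarter turn so that it rests in its notch and stays up by itself, then draw the tray all the way out of the green hood by its red bar and stand every tin on the bench upright in a cell of its own. Then push the loaded tray fully home and turn the pin back so that it drops right down and locks the tray. Leave the wrench, the battery and the V-block alone.

Things in the scene. Friction and masses are not known exactly. Their poses are not given: they have to be found in the camera images.
- pin_lift (a joint): How far the spring pin is pulled up, m, 0 to 0.034. 0: fully down, its 12 mm tip through the 16 mm hole in the tray's tab, tray locked. Its spring pulls down with 8 N at 0, 12 N at 0.024. Near 0 a cross-bar on its stem sits in a deep slot and stops it turning; from 0.028 up it turns freely; let down after a quarter turn it stays by itself in a 5 mm deep rest notch at 0.018 to 0.020, clear of the tray.
- pin_turn (a joint): Turn of the spring pin about its upright axis, rad, counter-clockwise seen from above. 0: over the deep slot (locking position); +1.57 or -1.57: over the rest notch, either will do. Range -1.8 to 1.8.
- pin_grip (a point): Centre of the spring pin's red T-handle: a flat upright bar 56 mm long (its x), 13 mm thick (y), 24 mm tall (z) on a thin upright stem over a square brass collar. Pinch it across its thickness from above. With the pin down it is 118 mm above the bench; the collar (36 x 36 mm) ends at 75 mm. It rises and turns with the pin.
- tray (a joint): How far the grey four-cell tray is drawn out of its green guard hood, m. 0: home against its stop, half under the hood; 0.20: fully out, against its stop. It slides towards its own -y and stays where it is left (about 3 N of friction).
- tray_c (a point): Centre of the tray, on the upper face of its cells' floor (18 mm above the bench); it travels with the tray. The four open cells, 2 x 2, are 86 mm square with their centres at x +-46 and y +-46 mm from here in this frame, parted by 6 mm walls whose tops are 30 mm above the cell floor. A flat steel tab at its -x side, y -100 to -160 mm, reaches out to x -190 mm.
- tray_handle (a point): Centre of the tray's pull handle: a red round bar 14 mm thick and 100 mm long along the tray's x, held 100 mm above the bench on two posts (90 mm apart) at the tray's -y end; pinch it from above across the tray's y between the posts. Its frame is the tray's frame.
- station: The fixed base, with the tray's slide, the green hood and the pin's bracket. Origin on the bench, under the tray's centre when home; same axes as the tray. The hood covers y -20 to 105 and x -107 to 107 mm of this frame, underside 150 and top 155 mm above the bench. The pin's axis is at x -170, y -130 mm. It does not move.
- tin1_c (a point): Centre (half-way up) of an upright closed tin, blue with a yellow band, 58 mm across, 90 mm tall, straight-sided up to 78 mm, 0.25 to 0.5 kg, bottom-heavy, z up its axis. It may be absent.
- tin2_c (a point): Centre (half-way up) of an upright closed tin, red with a pale paper band, 58 mm across, 90 mm tall, straight-sided up to 78 mm, 0.25 to 0.5 kg, bottom-heavy, z up its axis. It may be absent.
- tin3_c (a point): Centre (half-way up) of an upright closed tin, yellow with a red band, 58 mm across, 90 mm tall, straight-sided up to 78 mm, 0.25 to 0.5 kg, bottom-heavy, z up its axis. It may be absent.
- tin4_c (a point): Centre (half-way up) of an upright closed tin, bare aluminium with a blue band, 58 mm across, 90 mm tall, straight-sided up to 78 mm, 0.25 to 0.5 kg, bottom-heavy, z up its axis. It may be absent.
- wrench: Bystander: steel wrench 200 mm long, lying on the bench; origin under it. Leave alone.
- battery: Bystander: black and yellow tool battery, 75 x 110 x 67 mm; origin at the centre of its underside. Leave alone.
- vblock: Bystander: steel V-block, 60 x 80 x 60 mm; origin at the centre of its underside. Leave alone.

How it is judged:
By the outcome, as a careful person would: the job done as asked, in the order asked, and still so for the second after the job is handed in, with the robot touching nothing.
Of tin1, tin2, tin3, tin4 only 2 to 4 are there at a start; the rules pass over those that are not, and their reading is None.
At some moment in a run one of tin1, tin2, tin3, tin4 may be knocked a few centimetres aside while the robot is not near it.
It also fails if it takes over 210 s, if anything falls off the work surface, if the arm or the gripper's body presses on something with over 40 N, if the wrist force passes 120 N, or if a joint passes its speed limit or range.

## Working session

There is one attempt and no reset: what is moved stays moved. The work goes in short steps, Python scripts to look and compute and a shell command to move; the robot and the scene stay as the last step left them, time stands still between calls to the robot, and variables do not carry over. Pictures are saved under pics/ and viewed, about 12 in all and at most 16, crops included, and the job is handed in when it is done.

```bash
ls; mkdir -p pics
python3 - <<'E'
from workcell import env
import cv2,numpy as np
for n in("scene","top"):
    im=env.grab_frame(n); cv2.imwrite(f"pics/{n}0.png",cv2.resize(im[:,:,::-1],(800,600),interpolation=cv2.INTER_CUBIC)); np.save(f"{n}0.npy",im)
    c=env.get_calibration(n); print(n,c)
print(env.state())
E
```

```text
pics
scene {'fx': 498.9969743580542, 'fy': 498.9969743580542, 'cx': 259.920909200688, 'cy': 193.04272692644878, 'k1': -0.19930998735548275, 'R': array([[ 0.52040172, -0.85391553,  0.00321331],
       [-0.75250923, -0.46037385, -0.47094138],
       [ 0.40362348,  0.24266066, -0.88215865]]), 't': array([-245.60242582,  494.72015821, 1576.78935558])}
top {'fx': 359.5094342804113, 'fy': 359.5094342804113, 'cx': 251.32043288719257, 'cy': 190.20509167969755, 'k1': 0.03740494725811349, 'R': array([[ 0.01469038, -0.99984735, -0.00945912],
       [-0.9975903 , -0.01401437, -0.06794993],
       [ 0.06780699,  0.01043454, -0.99764389]]), 't': array([  60.83331525,  561.97349254, 1264.55619961])}
{'time_s': 0.1, 'qpos': array([ 7.48269592e+01,  1.83462495e+01,  8.97011734e+01, -1.76329153e-03,
        7.20447633e+01, -1.14773021e+00]), 'qvel': array([ 0.03335663, -0.24881915, -0.24129605,  0.08882758,  0.05889165,
        0.07624909]), 'effort': array([ 5.24346433e-04, -4.13332772e+01, -2.32509255e+01,  7.30965030e-02,
        4.21612593e-02, -5.40652297e-05]), 'ee_pos': array([139.25385451, 557.39414692, 213.20978867]), 'ee_rot': array([-1.79907799e+02, -1.70315933e-04,  1.65975234e+02]), 'force': array([ 0.57914689,  0.51445297, -0.44014966]), 'torque': array([0.02781217, 0.01015625, 0.02939431]), 'gripper_width': 91.19150426443446}
```

View pics/scene0.png

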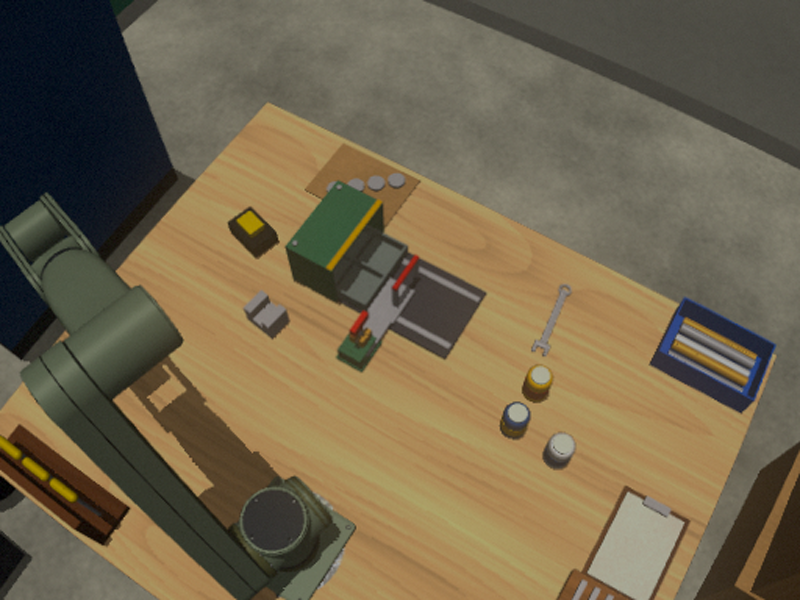

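View pics/top0.png

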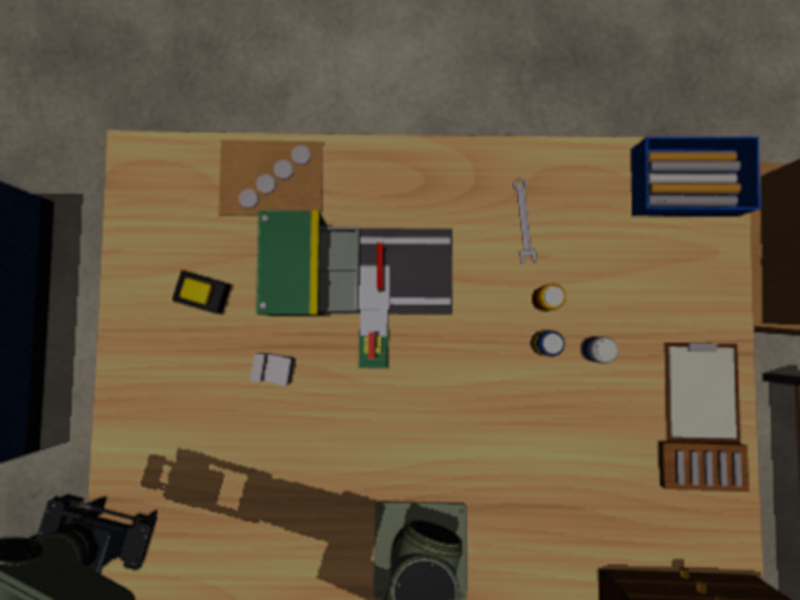

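The scene view (800x600) shows the pin at (358,325), the red bar at (405,272), and tins at (539,380), (516,418) and (560,448). These look like the yellow, blue and aluminium ones. The top view has the pin at (372,345), the bar at (380,267), and tins at (551,297), (550,343) and (600,350). The station's yaw is near 0 in world axes. Next I measure with colour masks.

```bash
cat > h.py <<'E'
from workcell import env
import cv2,numpy as np
def ray(n,u,v):
    c=env.get_calibration(n); d=np.array([(u-c["cx"])/c["fx"],(v-c["cy"])/c["fy"]]); s=d.copy()
    for _ in range(20): s=d/(1+c["k1"]*(s@s))
    R=np.array(c["R"]); return -R.T@np.array(c["t"]), R.T@np.array([s[0],s[1],1])
def onz(n,p,z):
    o,d=ray(n,*p); return (o+d*(z-o[2])/d[2])
def tri(p,q):
    o,d=ray("scene",*p); a,b=ray("top",*q); k=np.linalg.lstsq(np.c_[d,-b],a-o,rcond=None)[0]
    P,Q=o+k[0]*d,a+k[1]*b; return (P+Q)/2,np.linalg.norm(P-Q)
def proj(n,X):
    c=env.get_calibration(n); q=c["R"]@np.array(X,float)+c["t"]; s=q[:2]/q[2]; s=s*(1+c["k1"]*(s@s))
    return s[0]*c["fx"]+c["cx"],s[1]*c["fy"]+c["cy"]
def blobs(m,amin=15):
    k,l,st,ce=cv2.connectedComponentsWithStats(m.astype(np.uint8)); out=[]
    for i in range(1,k):
        if st[i,4]>=amin:
            y,x=np.nonzero(l==i); pts=np.c_[x,y].astype(np.float32); out.append((ce[i],int(st[i,4]),cv2.minAreaRect(pts)))
    return out
def red(im):
    h=cv2.cvtColor(im,cv2.COLOR_RGB2HSV); return ((h[...,0]<8)|(h[...,0]>172))&(h[...,1]>150)&(h[...,2]>70)
def crop(n,im,c,r=(64,48),f=None,k=6):
    x,y=int(c[0]),int(c[1]); a=im[max(0,y-r[1]):y+r[1],max(0,x-r[0]):x+r[0],::-1]
    cv2.imwrite(f,cv2.resize(a,None,fx=k,fy=k,interpolation=cv2.INTER_CUBIC))
E
python3 - <<'E'
from h import *
for n in("scene","top"):
    im=np.load(f"{n}0.npy"); h=cv2.cvtColor(im,cv2.COLOR_RGB2HSV)
    print(n)
    for c,a,r in blobs(red(im),12): print(' red',c.round(1),a,[np.round(x,1) for x in r], onz(n,c,107).round(0))
    w=(h[...,1]<70)&(h[...,2]>120)
    for c,a,r in blobs(w,15):
        if a<600: print(' pale',c.round(1),a,np.round(r[1],1),onz(n,c,90).round(0))
    g=(h[...,0]>50)&(h[...,0]<85)&(h[...,1]>110)
    for c,a,r in blobs(g,100): print(' green',c.round(1),a,cv2.boxPoints(r).round(1).tolist(),[onz(n,p,155)[:2].round(0).tolist() for p in cv2.boxPoints(r)])
a=np.load("scene0.npy"); b=np.load("top0.npy")
A=cv2.resize(a[170:310,190:390,::-1],(800,560),interpolation=cv2.INTER_CUBIC); cv2.imwrite("pics/c1.png",A)
A=cv2.resize(b[140:240,220:400,::-1],(792,440),interpolation=cv2.INTER_CUBIC); cv2.imwrite("pics/c2.png",A)
E
```

```text
scene
 red [259.1 174. ] 92 [array([258.9, 174.1]), array([ 3.8, 25.8]), np.float64(35.0)] [622.  95. 107.]
 red [229.5 205.6] 68 [array([229.6, 205.6]), array([ 4.7, 15.8]), np.float64(32.5)] [463. 116. 107.]
 pale [196.6   0.8] 20 [2. 8.] [1268.  826.   90.]
 pale [242.1   3.4] 84 [15. 11.] [1359.  636.   90.]
 pale [267.    2.5] 51 [ 6. 13.] [1423.  542.   90.]
 pale [188.3  13.6] 68 [11.4  9.7] [1178.  807.   90.]
 pale [313.8  26.8] 24 [4.  8.5] [1394.  286.   90.]
 pale [307.6  53.3] 584 [43.9 27.6] [1237.  233.   90.]
 pale [317.8  31.7] 24 [ 4.4 11.4] [1376.  257.   90.]
 pale [336.8  40.6] 210 [26.2 19. ] [1372.  162.   90.]
 pale [257.4  49.4] 36 [ 6.4 12.2] [1145.  423.   90.]
 pale [290.8  89.9] 23 [8.5 3.1] [1025.  194.   90.]
 pale [412.1  97.1] 35 [10.   7.3] [1257. -236.   90.]
 pale [253.1 114.3] 63 [10.  7.] [844. 258.  90.]
 pale [240.1 116.2] 68 [ 7. 10.] [810. 295.  90.]
 pale [227.9 117.1] 49 [8.9 5.4] [782. 333.  90.]
 pale [459.6 138.6] 21 [5.8 3.1] [1171. -476.   90.]
 pale [287.7 182. ] 102 [41.6  2.2] [655.  -3.  90.]
 pale [244.7 198.8] 418 [17.1 37.2] [51
[... 1626 characters left out ...]
3] 110 [11. 10.] [ 564. -276.   90.]
 pale [267.8 192.1] 106 [ 2. 37.] [551.  12.  90.]
 pale [353.5 219.4] 102 [11.3  9.9] [ 464. -274.   90.]
 pale [388.4 223.8] 153 [13. 13.] [ 451. -389.   90.]
 pale [163.6 235. ] 102 [ 5.8 17.3] [402. 359.  90.]
 pale [176.9 236.7] 224 [13.2 17.6] [397. 315.  90.]
 green [181.7 168.1] 1954 [[164.8000030517578, 199.8000030517578], [166.39999389648438, 135.3000030517578], [197.60000610351562, 136.0], [196.10000610351562, 200.60000610351562]] [[517.0, 343.0], [726.0, 344.0], [725.0, 243.0], [516.0, 243.0]]
 green [239.6 227.6] 122 [[231.0, 216.0], [247.0, 216.0], [247.0, 233.0], [231.0, 233.0]] [[469.0, 131.0], [469.0, 80.0], [416.0, 79.0], [415.0, 130.0]]
```

View pics/c1.png

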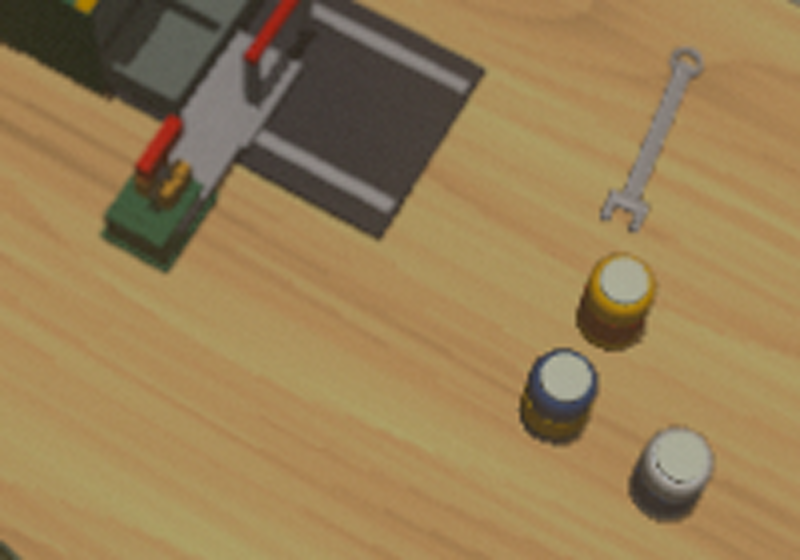

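View pics/c2.png

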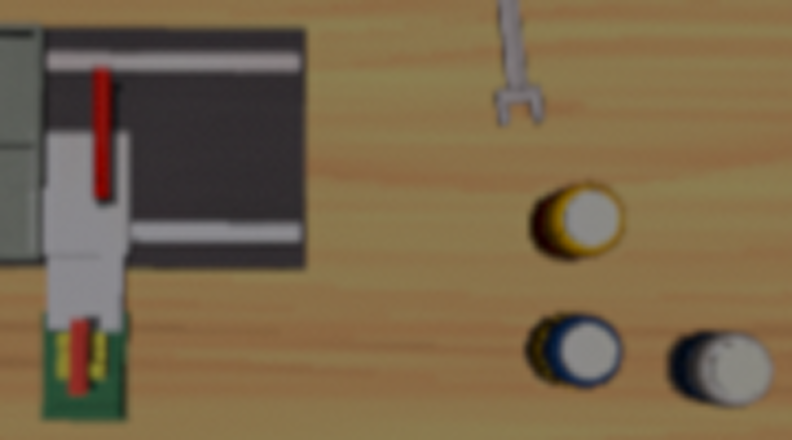

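The crops confirm three tins: tin3 (yellow) at about (564,-277), tin1 (blue) at (464,-275) and tin4 (aluminium) at (450,-390). I'll refine the yaw and the pin and handle positions next.

Run:
```python
from h import *
S=np.load("scene0.npy");T=np.load("top0.npy")
rs=[b[0] for b in blobs(red(S),40)];rt=[b[0] for b in blobs(red(T),40)]
for p,q in zip(rs,rt): print('red tri',[np.round(x,1) for x in tri(p,q)])
print('handle planes',onz("scene",rs[0],103).round(1),onz("top",rt[0],105).round(1))
print('pin planes',onz("scene",rs[1],124).round(1),onz("top",rt[1],126).round(1))
for p,q in [((345.6,239.9),(354,189.3)),((331,263.7),(353.5,219.4)),((359.5,284.4),(388.4,223.8))]: print('tin',[np.round(x,1) for x in tri(p,q)], onz("scene",p,90)[:2].round(1),onz("top",q,90)[:2].round(1))
def line(n,m,c,z):
    k,l,st,ce=cv2.connectedComponentsWithStats(m.astype(np.uint8)); i=np.argmin(np.linalg.norm(ce-c,axis=1))
    y,x=np.nonzero(l==i); P=np.array([onz(n,p,z)[:2] for p in np.c_[x,y]]).astype(np.float32)
    v=cv2.fitLine(P,cv2.DIST_L2,0,.01,.01).ravel(); return np.degrees(np.arctan2(v[1],v[0])).round(2)
for n,im,cs in(("scene",S,rs),("top",T,rt)):
    h=cv2.cvtColor(im,cv2.COLOR_RGB2HSV);w=(h[...,1]<70)&(h[...,2]>120)
    print(n,'bar',line(n,red(im),cs[0],103),'pin',line(n,red(im),cs[1],126),'rails',[line(n,w,c,10) for c in ([(287.7,182),(270.8,212.2)] if n=="scene" else [(258.7,153.5),(267.8,192.1)])])
print([c.round(0).tolist() for c in [-np.array(env.get_calibration(n)["R"]).T@env.get_calibration(n)["t"] for n in("scene","top")]])
```

```text
red tri [array([627.2,  98.2,  95.7]), np.float64(0.1)]
red tri [array([452.9, 109.9, 129.8]), np.float64(2.6)]
handle planes [623.5  96.  103. ] [626.1  97.8 105. ]
pin planes [455.9 110.6 124. ] [452.1 111.1 126. ]
tin [array([ 565.2, -278.5,   85.1]), np.float64(2.1)] [ 563.7 -279.5] [ 564.1 -276.4]
tin [array([ 464. , -275.8,   87. ]), np.float64(2.1)] [ 463.6 -276.8] [ 463.4 -274.2]
tin [array([ 450.4, -390.2,   85.5]), np.float64(0.9)] [ 448.4 -389.8] [ 450.8 -388.9]
scene bar 0.72 pin 2.23 rails [np.float32(-89.62), np.float32(-89.43)]
top bar 2.43 pin -0.8 rails [np.float32(-89.4), np.float32(-89.53)]
[[-136.0, -365.0, 1625.0], [474.0, 56.0, 1300.0]]
```

```bash
python3 -m jog '[{"dx":0.028,"dy":-0.040,"wz":0.025,"grip":-1},{"dx":0.028,"dy":-0.040,"wz":0.025,"grip":-1},{"dx":0.028,"dy":-0.040,"wz":0.025,"grip":-1},{"dx":0.028,"dy":-0.040,"wz":0.025,"grip":-1},{"dx":0.028,"dy":-0.040,"wz":0.025,"grip":-1},{"dx":0.028,"dy":-0.040,"wz":0.025,"grip":-1},{"dx":0.028,"dy":-0.040,"wz":0.025,"grip":-1},{"dx":0.028,"dy":-0.040,"wz":0.025,"grip":-1},{"dx":0.028,"dy":-0.040,"wz":0.025,"grip":-1},{"dx":0.028,"dy":-0.040,"wz":0.025,"grip":-1}]' 40
```

```text
invalid input
```

```bash
python3 -m jog '[{"dx":0.028,"dy":-0.040,"dz":0,"wx":0,"wy":0,"wz":0.025,"grip":-1}]' 40; python3 -m jog --help
```

```text
time_s: 0.2
ee_pos: [165.9, 520.8, 213.0]
ee_rot: [179.9, -0.1, 167.7]
force: [1.9, -0.7, 0.2]
gripper_width: 91.3invalid input: not JSON, or not a number
```

```bash
python3 -m jog '[{"dx":0.0285,"dy":-0.041,"dz":0,"wx":0,"wy":0,"wz":0.022,"grip":-1},{"dx":0.0285,"dy":-0.041,"dz":0,"wx":0,"wy":0,"wz":0.022,"grip":-1},{"dx":0.0285,"dy":-0.041,"dz":0,"wx":0,"wy":0,"wz":0.022,"grip":-1},{"dx":0.0285,"dy":-0.041,"dz":0,"wx":0,"wy":0,"wz":0.022,"grip":-1},{"dx":0.0285,"dy":-0.041,"dz":0,"wx":0,"wy":0,"wz":0.022,"grip":-1},{"dx":0.0285,"dy":-0.041,"dz":0,"wx":0,"wy":0,"wz":0.022,"grip":-1},{"dx":0.0285,"dy":-0.041,"dz":0,"wx":0,"wy":0,"wz":0.022,"grip":-1},{"dx":0.0285,"dy":-0.041,"dz":0,"wx":0,"wy":0,"wz":0.022,"grip":-1},{"dx":0.0285,"dy":-0.041,"dz":0,"wx":0,"wy":0,"wz":0.022,"grip":-1},{"dx":0.0285,"dy":-0.041,"dz":0,"wx":0,"wy":0,"wz":0.022,"grip":-1}]' 40; python3 -m jog '[{"dx":0,"dy":0,"dz":-0.04,"wx":0,"wy":0,"wz":0,"grip":-1},{"dx":0,"dy":0,"dz":0,"wx":0,"wy":0,"wz":0,"grip":-1}]'
python3 - <<'E'
from h import *
im=env.grab_frame("scene");crop("scene",im,proj("scene",(453,110,120)),f="pics/p1.png")
E
```

```text
time_s: 1.2
ee_pos: [453.0, 105.9, 213.8]
ee_rot: [180.0, -0.0, -180.0]
force: [0.5, 1.3, 0.1]
gripper_width: 91.2
time_s: 1.4
ee_pos: [449.4, 105.8, 170.0]
ee_rot: [-179.9, -0.6, 179.8]
force: [-1.0, 0.4, -0.5]
gripper_width: 91.2
```

View pics/p1.png

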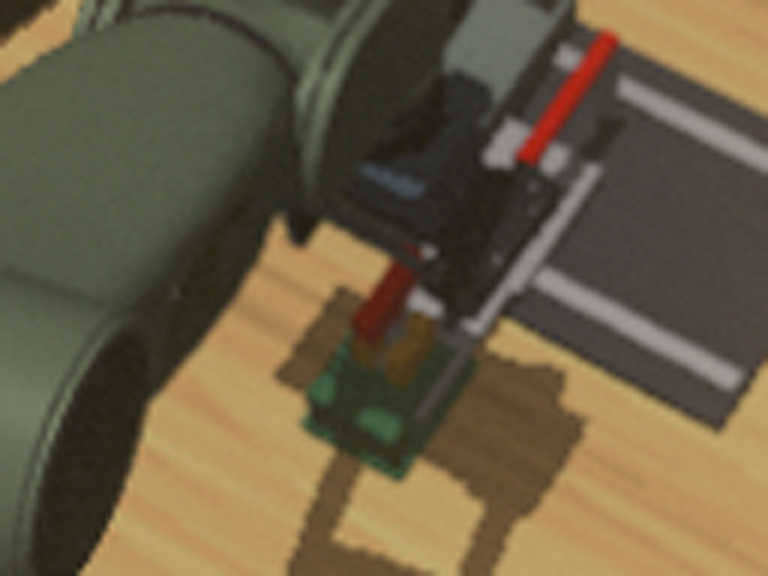

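The crop shows the fingers straddling the red T-handle (around (385,295)), with the jaws across its thickness. I'll make a small correction, then descend.

```bash
python3 -m jog '[{"dx":0.003,"dy":0.0045,"dz":-0.02,"wx":0,"wy":0,"wz":0.006,"grip":-1},{"dx":0,"dy":0,"dz":-0.03,"wx":0,"wy":0,"wz":0,"grip":-1},{"dx":0,"dy":0,"dz":-0.02,"wx":0,"wy":0,"wz":0,"grip":-1},{"dx":0,"dy":0,"dz":0,"wx":0,"wy":0,"wz":0,"grip":-1},{"dx":0,"dy":0,"dz":0,"wx":0,"wy":0,"wz":0,"grip":-1}]' 40;  python3 -m jog '[{"dx":0,"dy":0,"dz":0,"wx":0,"wy":0,"wz":0,"grip":1},{"dx":0,"dy":0,"dz":0,"wx":0,"wy":0,"wz":0,"grip":1},{"dx":0,"dy":0,"dz":0,"wx":0,"wy":0,"wz":0,"grip":1},{"dx":0,"dy":0,"dz":0,"wx":0,"wy":0,"wz":0,"grip":1},{"dx":0,"dy":0,"dz":0,"wx":0,"wy":0,"wz":0,"grip":1}]' 45
```

```text
time_s: 1.95
ee_pos: [456.0, 113.4, 105.3]
ee_rot: [180.0, 0.1, -179.6]
force: [0.6, 0.3, 0.3]
gripper_width: 91.7
time_s: 2.45
ee_pos: [455.5, 112.3, 104.2]
ee_rot: [180.0, 0.0, -179.7]
force: [1.0, 0.5, 0.1]
gripper_width: 53.9
```

```bash
python3 -m jog '[{"dx":-0.002,"dy":-0.002,"dz":-0.004,"wx":0,"wy":0,"wz":0,"grip":1},{"dx":0,"dy":0,"dz":0,"wx":0,"wy":0,"wz":0,"grip":1},{"dx":0,"dy":0,"dz":0,"wx":0,"wy":0,"wz":0,"grip":1},{"dx":0,"dy":0,"dz":0,"wx":0,"wy":0,"wz":0,"grip":1},{"dx":0,"dy":0,"dz":0,"wx":0,"wy":0,"wz":0,"grip":1},{"dx":0,"dy":0,"dz":0,"wx":0,"wy":0,"wz":0,"grip":1},{"dx":0,"dy":0,"dz":0,"wx":0,"wy":0,"wz":0,"grip":1},{"dx":0,"dy":0,"dz":0,"wx":0,"wy":0,"wz":0,"grip":1}]' 45
```

```text
time_s: 3.25
ee_pos: [453.5, 111.4, 100.0]
ee_rot: [179.9, 0.0, -179.7]
force: [-0.1, 4.2, -0.1]
gripper_width: 12.9
```

```bash
python3 -m jog '[{"dx":0,"dy":0.0005,"dz":0.006,"wx":0,"wy":0,"wz":0,"grip":1},{"dx":0,"dy":0,"dz":0.008,"wx":0,"wy":0,"wz":0,"grip":1},{"dx":0,"dy":0,"dz":0.008,"wx":0,"wy":0,"wz":0,"grip":1},{"dx":0,"dy":0,"dz":0.006,"wx":0,"wy":0,"wz":0,"grip":1},{"dx":0,"dy":0,"dz":0.003,"wx":0,"wy":0,"wz":0,"grip":1},{"dx":0,"dy":0,"dz":0,"wx":0,"wy":0,"wz":0,"grip":1}]' 50
```

```text
time_s: 3.85
ee_pos: [453.3, 111.5, 129.7]
ee_rot: [179.9, -0.0, -179.7]
force: [2.7, 4.9, -14.8]
gripper_width: 12.8
```

```bash
python3 -m jog '[{"dx":0,"dy":0,"dz":0.0015,"wx":0,"wy":0,"wz":0,"grip":1},{"dx":0,"dy":0,"dz":0,"wx":0,"wy":0,"wz":-0.12,"grip":1},{"dx":0,"dy":0,"dz":0,"wx":0,"wy":0,"wz":-0.12,"grip":1},{"dx":0,"dy":0,"dz":0,"wx":0,"wy":0,"wz":-0.12,"grip":1},{"dx":0,"dy":0,"dz":0,"wx":0,"wy":0,"wz":-0.12,"grip":1},{"dx":0,"dy":0,"dz":0,"wx":0,"wy":0,"wz":-0.12,"grip":1},{"dx":0,"dy":0,"dz":0,"wx":0,"wy":0,"wz":-0.12,"grip":1}]' 50
```

```text
time_s: 4.55
ee_pos: [453.5, 112.2, 130.9]
ee_rot: [179.9, -0.1, 138.8]
force: [3.5, 7.2, -15.1]
gripper_width: 12.7
```

```bash
python3 -m jog '[{"dx":0.0005,"dy":0.001,"dz":0,"wx":0,"wy":0,"wz":-0.12,"grip":1},{"dx":0,"dy":0,"dz":0,"wx":0,"wy":0,"wz":-0.12,"grip":1},{"dx":0,"dy":0,"dz":0,"wx":0,"wy":0,"wz":-0.12,"grip":1},{"dx":0,"dy":0,"dz":0,"wx":0,"wy":0,"wz":-0.12,"grip":1},{"dx":0,"dy":0,"dz":0,"wx":0,"wy":0,"wz":-0.12,"grip":1},{"dx":0,"dy":0,"dz":0,"wx":0,"wy":0,"wz":-0.12,"grip":1},{"dx":0,"dy":0,"dz":0,"wx":0,"wy":0,"wz":-0.13,"grip":1},{"dx":0,"dy":0,"dz":0,"wx":0,"wy":0,"wz":0,"grip":1},{"dx":0,"dy":0,"dz":0,"wx":0,"wy":0,"wz":0,"grip":1}]' 50
```

```text
time_s: 5.45
ee_pos: [454.4, 112.9, 131.0]
ee_rot: [180.0, -0.1, 90.4]
force: [5.1, 6.1, -15.8]
gripper_width: 12.5
```

Now I lower the pin into the rest notch.

```bash
python3 -m jog '[{"dx":0.0005,"dy":0.0005,"dz":-0.005,"wx":0,"wy":0,"wz":0,"grip":1},{"dx":0,"dy":0,"dz":-0.004,"wx":0,"wy":0,"wz":0,"grip":1},{"dx":0,"dy":0,"dz":-0.003,"wx":0,"wy":0,"wz":0,"grip":1},{"dx":0,"dy":0,"dz":0,"wx":0,"wy":0,"wz":0,"grip":1},{"dx":0,"dy":0,"dz":0,"wx":0,"wy":0,"wz":0,"grip":1}]' 50
```

```text
time_s: 5.95
ee_pos: [454.6, 113.0, 119.1]
ee_rot: [-180.0, -0.1, 90.4]
force: [3.5, 4.1, -12.1]
gripper_width: 12.8
```

```bash
python3 -m jog '[{"dx":0,"dy":0,"dz":-0.0015,"wx":0,"wy":0,"wz":0,"grip":1},{"dx":0,"dy":0,"dz":0,"wx":0,"wy":0,"wz":0,"grip":1},{"dx":0,"dy":0,"dz":0,"wx":0,"wy":0,"wz":0,"grip":1}]' 50
```

```text
time_s: 6.25
ee_pos: [454.6, 113.0, 118.4]
ee_rot: [180.0, -0.1, 90.4]
force: [3.6, 5.5, -8.5]
gripper_width: 12.8
```

```bash
python3 -m jog '[{"dx":0,"dy":0,"dz":-0.0005,"wx":0,"wy":0,"wz":0,"grip":-1},{"dx":0,"dy":0,"dz":0,"wx":0,"wy":0,"wz":0,"grip":-1},{"dx":0,"dy":0,"dz":0,"wx":0,"wy":0,"wz":0,"grip":-1},{"dx":0,"dy":0,"dz":0,"wx":0,"wy":0,"wz":0,"grip":-1},{"dx":0,"dy":0,"dz":0,"wx":0,"wy":0,"wz":0,"grip":-1},{"dx":0,"dy":0,"dz":0.03,"wx":0,"wy":0,"wz":0,"grip":-1},{"dx":0,"dy":0,"dz":0.03,"wx":0,"wy":0,"wz":0,"grip":-1},{"dx":0,"dy":0,"dz":0.03,"wx":0,"wy":0,"wz":0,"grip":-1}]'; python3 -m jog '[{"dx":0.04,"dy":-0.004,"dz":0,"wx":0,"wy":0,"wz":0.14,"grip":-1},{"dx":0.04,"dy":-0.004,"dz":0,"wx":0,"wy":0,"wz":0.14,"grip":-1},{"dx":0.04,"dy":-0.004,"dz":0,"wx":0,"wy":0,"wz":0.14,"grip":-1},{"dx":0.04,"dy":-0.004,"dz":0,"wx":0,"wy":0,"wz":0.14,"grip":-1},{"dx":0.011,"dy":0,"dz":0,"wx":0,"wy":0,"wz":0.14,"grip":-1},{"dx":0,"dy":0,"dz":0,"wx":0,"wy":0,"wz":0.14,"grip":-1},{"dx":0,"dy":0,"dz":0,"wx":0,"wy":0,"wz":0.14,"grip":-1},{"dx":0,"dy":0,"dz":0,"wx":0,"wy":0,"wz":0.14,"grip":-1},{"dx":0,"dy":0,"dz":0,"wx":0,"wy":0,"wz":0.14,"grip":-1},{"dx":0,"dy":0,"dz":0,"wx":0,"wy":0,"wz":0.14,"grip":-1}]'
python3 - <<'E'
from h import *
im=env.grab_frame("scene");np.save("s.npy",im);crop("scene",im,proj("scene",(480,110,120)),f="pics/p2.png")
for c,a,r in blobs(red(im),12): print(c,a,onz("scene",c,107).round())
E
```

```text
time_s: 7.05
ee_pos: [454.1, 112.2, 209.5]
ee_rot: [-180.0, 0.0, 90.4]
force: [0.7, 0.3, 0.5]
gripper_width: 73.9
time_s: 8.05
ee_pos: [625.2, 96.2, 208.3]
ee_rot: [-180.0, -0.0, 170.9]
force: [1.0, -0.0, 0.3]
gripper_width: 91.4
[259.01136364 174.29545455] 88 [620.  95. 107.]
[229.14457831 204.13253012] 83 [467. 120. 107.]
```

View pics/p2.png

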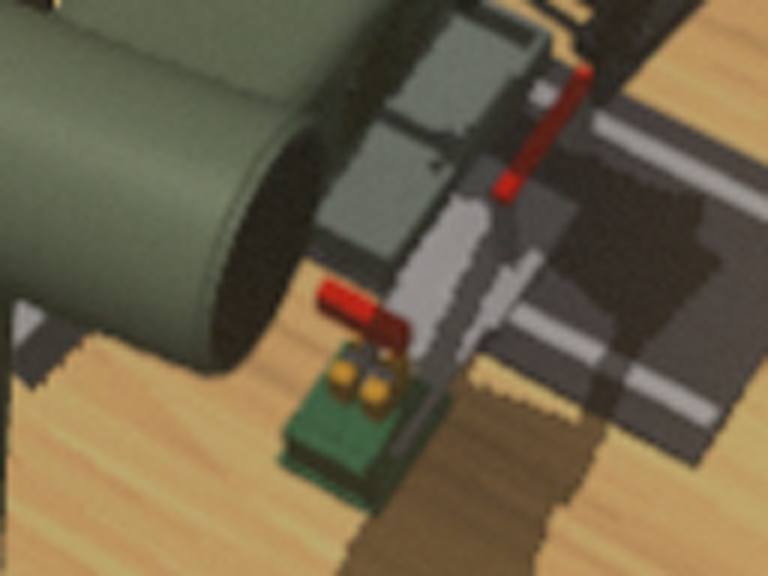

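The crop shows the T-handle turned 90° and standing up on its own at (365,315). Next I descend on the red bar.

```bash
python3 -m jog '[{"dx":0,"dy":0.001,"dz":-0.03,"wx":0,"wy":0,"wz":0.14,"grip":-1},{"dx":0,"dy":0,"dz":-0.03,"wx":0,"wy":0,"wz":0.027,"grip":-1},{"dx":0,"dy":0,"dz":-0.03,"wx":0,"wy":0,"wz":0,"grip":-1},{"dx":0,"dy":0,"dz":-0.035,"wx":0,"wy":0,"wz":0,"grip":-0.6},{"dx":0,"dy":0,"dz":0,"wx":0,"wy":0,"wz":0,"grip":1},{"dx":0,"dy":0,"dz":0,"wx":0,"wy":0,"wz":0,"grip":1},{"dx":0,"dy":0,"dz":0,"wx":0,"wy":0,"wz":0,"grip":1},{"dx":0,"dy":0,"dz":0,"wx":0,"wy":0,"wz":0,"grip":1},{"dx":0,"dy":0,"dz":0,"wx":0,"wy":0,"wz":0,"grip":1},{"dx":0,"dy":0,"dz":0,"wx":0,"wy":0,"wz":0,"grip":1}]' 30; python3 -m jog '[{"dx":0,"dy":0,"dz":0,"wx":0,"wy":0,"wz":0,"grip":1},{"dx":0,"dy":0,"dz":0,"wx":0,"wy":0,"wz":0,"grip":1},{"dx":0,"dy":0,"dz":0,"wx":0,"wy":0,"wz":0,"grip":1},{"dx":0,"dy":0,"dz":0,"wx":0,"wy":0,"wz":0,"grip":1},{"dx":0,"dy":0,"dz":0,"wx":0,"wy":0,"wz":0,"grip":1},{"dx":0,"dy":0,"dz":0,"wx":0,"wy":0,"wz":0,"grip":1}]'
```

```text
time_s: 9.1
ee_pos: [625.8, 97.4, 84.5]
ee_rot: [180.0, 0.1, -179.8]
force: [-0.1, 0.2, -1.0]
gripper_width: 38.2
time_s: 9.7
ee_pos: [625.4, 97.6, 83.5]
ee_rot: [180.0, 0.0, -179.8]
force: [-0.1, 1.2, 0.0]
gripper_width: 13.5
```

```bash
python3 -m jog '[{"dx":0,"dy":-0.01,"dz":0,"wx":0,"wy":0,"wz":0,"grip":1},{"dx":0.0002,"dy":-0.02,"dz":0,"wx":0,"wy":0,"wz":0,"grip":1},{"dx":0.0002,"dy":-0.02,"dz":0,"wx":0,"wy":0,"wz":0,"grip":1},{"dx":0.0002,"dy":-0.02,"dz":0,"wx":0,"wy":0,"wz":0,"grip":1},{"dx":0.0002,"dy":-0.02,"dz":0,"wx":0,"wy":0,"wz":0,"grip":1},{"dx":0.0002,"dy":-0.02,"dz":0,"wx":0,"wy":0,"wz":0,"grip":1},{"dx":0.0002,"dy":-0.02,"dz":0,"wx":0,"wy":0,"wz":0,"grip":1},{"dx":0.0002,"dy":-0.02,"dz":0,"wx":0,"wy":0,"wz":0,"grip":1},{"dx":0.0002,"dy":-0.02,"dz":0,"wx":0,"wy":0,"wz":0,"grip":1},{"dx":0.0002,"dy":-0.02,"dz":0,"wx":0,"wy":0,"wz":0,"grip":1}]' 40;python3 -m jog '[{"dx":0,"dy":-0.008,"dz":0,"wx":0,"wy":0,"wz":0,"grip":1},{"dx":0,"dy":-0.004,"dz":0,"wx":0,"wy":0,"wz":0,"grip":1},{"dx":0,"dy":0,"dz":0,"wx":0,"wy":0,"wz":0,"grip":1},{"dx":0,"dy":0,"dz":0,"wx":0,"wy":0,"wz":0,"grip":1}]'
```

```text
time_s: 10.7
ee_pos: [626.7, -91.9, 83.5]
ee_rot: [179.8, -0.1, -179.8]
force: [-0.8, 5.0, 1.1]
gripper_width: 12.8
time_s: 11.1
ee_pos: [626.8, -101.8, 83.5]
ee_rot: [179.7, -0.1, -179.9]
force: [-0.9, 8.1, 2.0]
gripper_width: 12.9
```

```bash
python3 -m jog '[{"dx":0,"dy":-0.003,"dz":0,"wx":0,"wy":0,"wz":0,"grip":1},{"dx":0,"dy":0,"dz":0,"wx":0,"wy":0,"wz":0,"grip":1}]'; python3 -m jog '[{"dx":0,"dy":0.002,"dz":0,"wx":0,"wy":0,"wz":0,"grip":-1},{"dx":0,"dy":0,"dz":0,"wx":0,"wy":0,"wz":0,"grip":-1},{"dx":0,"dy":0,"dz":0,"wx":0,"wy":0,"wz":0,"grip":-1},{"dx":0,"dy":0,"dz":0,"wx":0,"wy":0,"wz":0,"grip":-1},{"dx":0,"dy":0,"dz":0,"wx":0,"wy":0,"wz":0,"grip":-1},{"dx":0,"dy":0,"dz":0.04,"wx":0,"wy":0,"wz":0,"grip":-1},{"dx":0,"dy":0,"dz":0.04,"wx":0,"wy":0,"wz":0,"grip":-1},{"dx":-0.02,"dy":-0.02,"dz":0.03,"wx":0,"wy":0,"wz":0,"grip":-1},{"dx":-0.03,"dy":-0.02,"dz":0,"wx":0,"wy":0,"wz":0,"grip":-1},{"dx":-0.03,"dy":-0.02,"dz":0,"wx":0,"wy":0,"wz":0,"grip":-1}]'
python3 - <<'E'
from h import *
for n in("scene","top"):
    im=env.grab_frame(n);np.save(n+"1.npy",im); h=cv2.cvtColor(im,cv2.COLOR_RGB2HSV)
    for c,a,r in blobs(red(im),30): print(n,'red',c.round(1),a,onz(n,c,105).round(1))
    for c,a,r in blobs((h[...,1]<70)&(h[...,2]>120),60):
        P=onz(n,c,90)
        if a<300 and 300<P[0]<700 and -480<P[1]<0: print(n,'pale',c.round(1),a,P.round(1))
im=np.load("top1.npy"); cv2.imwrite("pics/t1.png",cv2.resize(im[110:260,200:410,::-1],(798,570),interpolation=cv2.INTER_CUBIC))
E
```

```text
time_s: 11.3
ee_pos: [626.7, -101.8, 83.4]
ee_rot: [179.4, -0.1, -179.9]
force: [-0.5, 15.9, 2.3]
gripper_width: 13.6
time_s: 12.3
ee_pos: [546.9, -166.6, 194.7]
ee_rot: [-179.9, 0.2, -179.8]
force: [-0.3, -0.3, -0.3]
gripper_width: 89.9
scene pale [346.5 240.3] 87 [ 564.2 -282.9   90. ]
scene pale [331.1 263.6] 127 [ 464.1 -277.    90. ]
scene pale [359.3 284.6] 213 [ 447.5 -389.6   90. ]
top red [301.9 169.2] 96 [628.  -99.7 105. ]
top red [237.1 220.5] 55 [453.9 113.5 105. ]
top pale [353.5 219.5] 115 [ 463.2 -274.3   90. ]
top pale [390.4 224.3] 104 [ 449.2 -395.4   90. ]
```

View pics/t1.png

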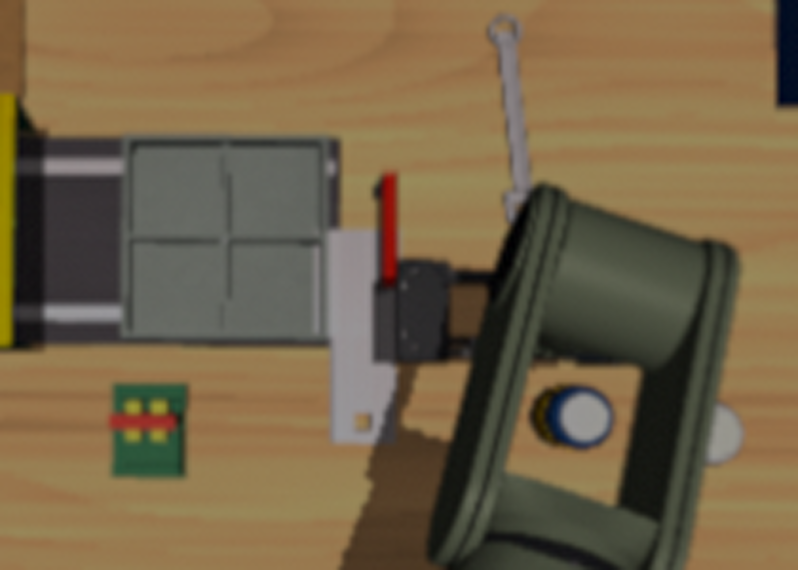

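The top crop shows the tray fully out: its outer edges run from x 123 to 327 and y 138 to 342. The pin is resting turned at (145,422) and the tab hole is at (362,422). The arm hides tin3. I'll compute the tray centre.

```bash
python3 - <<'E'
from h import *
for p in [(225,240),(226,239)]: print(onz("top",(200+p[0]/3.8,110+p[1]/3.8),48).round(1))
for p in [(123,138),(327,138),(327,342),(123,342)]: print(onz("top",(200+p[0]/3.8,110+p[1]/3.8),48).round(1))
print('hole',onz("top",(200+362/3.8,110+422/3.8),20).round(1))
E
python3 -m jog '[{"dx":0.004,"dy":-0.045,"dz":-0.005,"wx":0,"wy":0,"wz":0,"grip":-1},{"dx":0.006,"dy":-0.045,"dz":-0.02,"wx":0,"wy":0,"wz":0,"grip":-1},{"dx":0.006,"dy":-0.022,"dz":-0.03,"wx":0,"wy":0,"wz":0,"grip":-1},{"dx":0,"dy":0,"dz":0,"wx":0,"wy":0,"wz":0,"grip":-1}]'
python3 - <<'E'
from h import *
for n in("scene","top"):
    im=env.grab_frame(n);np.save(n+"1.npy",im)
    crop(n,im,proj(n,(540,-290,60)),r=(32,48),k=6,f=f"pics/{n}2.png")
a=[cv2.imread(f"pics/{n}2.png") for n in("scene","top")]; cv2.imwrite("pics/c3.png",np.hstack(a))
E
```

```text
[619.3  41.9  48. ]
[620.3  40.9  48. ]
[713.  137.6  48. ]
[715.4 -51.2  48. ]
[526.6 -52.8  48. ]
[523.9 134.2  48. ]
hole [453.7 -88.3  20. ]
time_s: 12.8
ee_pos: [561.7, -279.4, 133.9]
ee_rot: [179.8, -0.4, 180.0]
force: [-1.4, -0.1, -0.6]
gripper_width: 91.3
```

View pics/c3.png

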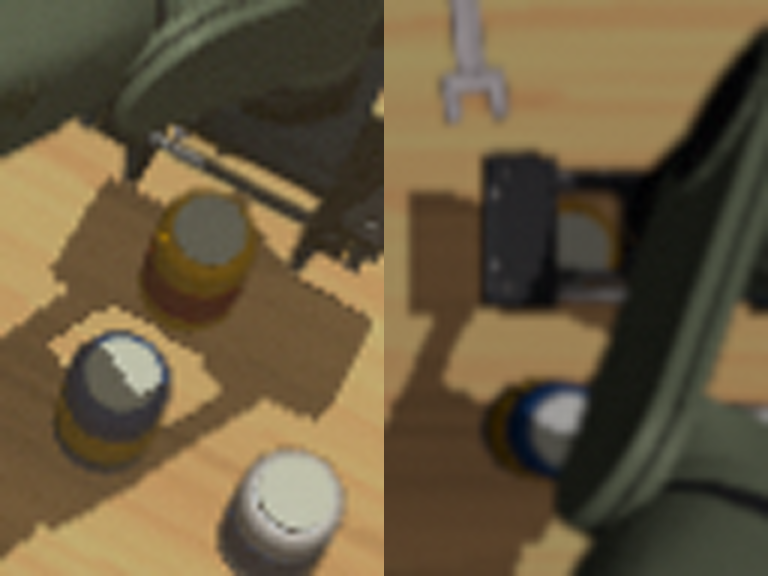

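The tin3 lid is centred between the fingers in both views (scene crop (210,228), top crop (585,240)), so I descend and grip.

```bash
python3 -m jog '[{"dx":0.002,"dy":0.001,"dz":-0.025,"wx":0,"wy":0,"wz":0,"grip":-1},{"dx":0,"dy":0,"dz":-0.03,"wx":0,"wy":0,"wz":0,"grip":-1},{"dx":0,"dy":0,"dz":-0.03,"wx":0,"wy":0,"wz":0,"grip":-1},{"dx":0,"dy":0,"dz":-0.008,"wx":0,"wy":0,"wz":0,"grip":1},{"dx":0,"dy":0,"dz":0,"wx":0,"wy":0,"wz":0,"grip":1},{"dx":0,"dy":0,"dz":0,"wx":0,"wy":0,"wz":0,"grip":1},{"dx":0,"dy":0,"dz":0,"wx":0,"wy":0,"wz":0,"grip":1},{"dx":0,"dy":0,"dz":0,"wx":0,"wy":0,"wz":0,"grip":1},{"dx":0,"dy":0,"dz":0,"wx":0,"wy":0,"wz":0,"grip":1},{"dx":0,"dy":0,"dz":0,"wx":0,"wy":0,"wz":0,"grip":1}]' 25
```

```text
time_s: 13.9
ee_pos: [566.3, -277.4, 47.4]
ee_rot: [-179.9, 0.2, -179.8]
force: [-0.4, -1.2, 6.9]
gripper_width: 57.3
```

```bash
python3 -m jog '[{"dx":0,"dy":0,"dz":0.015,"wx":0,"wy":0,"wz":0,"grip":1},{"dx":0,"dy":0,"dz":0.03,"wx":0,"wy":0,"wz":0,"grip":1},{"dx":0,"dy":0,"dz":0.04,"wx":0,"wy":0,"wz":0,"grip":1},{"dx":0,"dy":0,"dz":0.04,"wx":0,"wy":0,"wz":0,"grip":1},{"dx":0,"dy":0,"dz":0.03,"wx":0,"wy":0,"wz":0,"grip":1},{"dx":0.009,"dy":0.03,"dz":0,"wx":0,"wy":0,"wz":0,"grip":1},{"dx":0.01,"dy":0.04,"dz":0,"wx":0,"wy":0,"wz":0,"grip":1},{"dx":0.01,"dy":0.04,"dz":0,"wx":0,"wy":0,"wz":0,"grip":1},{"dx":0.01,"dy":0.04,"dz":0,"wx":0,"wy":0,"wz":0,"grip":1},{"dx":0.01,"dy":0.04,"dz":0,"wx":0,"wy":0,"wz":0,"grip":1}]' 30;  python3 -m jog '[{"dx":0.01,"dy":0.04,"dz":0,"wx":0,"wy":0,"wz":0,"grip":1},{"dx":0.01,"dy":0.04,"dz":0,"wx":0,"wy":0,"wz":0,"grip":1},{"dx":0.01,"dy":0.04,"dz":0,"wx":0,"wy":0,"wz":0,"grip":1},{"dx":0.01,"dy":0.03,"dz":0,"wx":0,"wy":0,"wz":0,"grip":1},{"dx":0.01,"dy":0.02,"dz":0,"wx":0,"wy":0,"wz":0,"grip":1},{"dx":0,"dy":0.005,"dz":-0.02,"wx":0,"wy":0,"wz":0,"grip":1},{"dx":0,"dy":0,"dz":-0.03,"wx":0,"wy":0,"wz":0,"grip":1},{"dx":0,"dy":0,"dz":0,"wx":0,"wy":0,"wz":0,"grip":1},{"dx":0,"dy":0,"dz":0,"wx":0,"wy":0,"wz":0,"grip":1}]'
python3 - <<'E'
from h import *
im=env.grab_frame("top");np.save("top2.npy",im)
crop("top",im,proj("top",(600,40,60)),r=(60,45),k=6,f="pics/t3.png")
E
```

```text
time_s: 14.9
ee_pos: [613.4, -85.0, 199.4]
ee_rot: [180.0, -0.1, -179.8]
force: [-0.3, -0.1, -4.6]
gripper_width: 57.0
time_s: 15.8
ee_pos: [663.4, 88.2, 149.5]
ee_rot: [-180.0, -0.2, -179.8]
force: [0.3, -0.1, -3.9]
gripper_width: 57.1
```

View pics/t3.png

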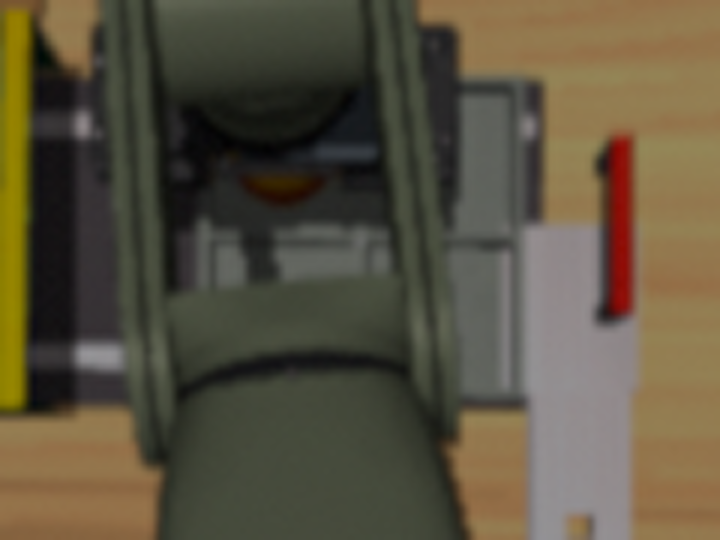

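The top view is mostly blocked by the arm, but the tin is over the +x/+y cell. I'm lowering it.

```bash
python3 -m jog '[{"dx":0.0035,"dy":0.001,"dz":-0.03,"wx":0,"wy":0,"wz":0,"grip":1},{"dx":0,"dy":0,"dz":-0.03,"wx":0,"wy":0,"wz":0,"grip":1},{"dx":0,"dy":0,"dz":-0.015,"wx":0,"wy":0,"wz":0,"grip":1},{"dx":0,"dy":0,"dz":-0.005,"wx":0,"wy":0,"wz":0,"grip":1},{"dx":0,"dy":0,"dz":-0.002,"wx":0,"wy":0,"wz":0,"grip":1},{"dx":0,"dy":0,"dz":0,"wx":0,"wy":0,"wz":0,"grip":1},{"dx":0,"dy":0,"dz":0,"wx":0,"wy":0,"wz":0,"grip":1}]'
```

```text
time_s: 16.55
ee_pos: [668.7, 89.4, 70.2]
ee_rot: [180.0, 0.2, -179.8]
force: [-0.5, -0.0, -4.3]
gripper_width: 56.9
```

```bash
python3 -m jog '[{"dx":-0.001,"dy":0,"dz":-0.003,"wx":0,"wy":0,"wz":0,"grip":1},{"dx":0,"dy":0,"dz":-0.002,"wx":0,"wy":0,"wz":0,"grip":1},{"dx":0,"dy":0,"dz":0,"wx":0,"wy":0,"wz":0,"grip":1}]'
```

```text
time_s: 16.85
ee_pos: [667.1, 89.4, 65.4]
ee_rot: [180.0, 0.1, -179.8]
force: [-2.3, -0.3, 5.0]
gripper_width: 57.0
```

```bash
python3 -m jog '[{"dx":0,"dy":0,"dz":0,"wx":0,"wy":0,"wz":0,"grip":-0.7},{"dx":0,"dy":0,"dz":0,"wx":0,"wy":0,"wz":0,"grip":-0.7},{"dx":0,"dy":0,"dz":0,"wx":0,"wy":0,"wz":0,"grip":-0.7},{"dx":0,"dy":0,"dz":0.02,"wx":0,"wy":0,"wz":0,"grip":-0.7},{"dx":0,"dy":0,"dz":0.04,"wx":0,"wy":0,"wz":0,"grip":-0.7},{"dx":0,"dy":0,"dz":0.04,"wx":0,"wy":0,"wz":0,"grip":-1},{"dx":-0.01,"dy":-0.02,"dz":0.02,"wx":0,"wy":0,"wz":0,"grip":-1},{"dx":-0.02,"dy":-0.036,"dz":0,"wx":0,"wy":0,"wz":0,"grip":-1},{"dx":-0.02,"dy":-0.036,"dz":0,"wx":0,"wy":0,"wz":0,"grip":-1},{"dx":-0.02,"dy":-0.036,"dz":0,"wx":0,"wy":0,"wz":0,"grip":-1}]'
python3 - <<'E'
from h import *
for n in("scene","top"):
    im=env.grab_frame(n);np.save(n+"3.npy",im);h=cv2.cvtColor(im,cv2.COLOR_RGB2HSV)
    for c,a,r in blobs((h[...,1]<70)&(h[...,2]>110),60):
        P=onz(n,c,90)
        if a<300 and 350<P[0]<720 and -480<P[1]<150: print(n,c.round(1),a,np.round(r[1],1),P.round(1),onz(n,c,108).round(1))
A=np.load("scene3.npy")[130:310,190:400,::-1];B=np.load("top3.npy")[130:250,200:400,::-1]
cv2.imwrite("pics/c4.png",np.vstack([cv2.resize(A,(466,400)),cv2.resize(B,(466,280))][:2])[:600]) if 0 else cv2.imwrite("pics/c4.png",np.hstack([cv2.resize(A,(420,360),interpolation=cv2.INTER_CUBIC),np.pad(cv2.resize(B,(380,228),interpolation=cv2.INTER_CUBIC),((0,132),(0,0),(0,0)))]))
E
```

```text
time_s: 17.85
ee_pos: [596.0, -39.6, 183.6]
ee_rot: [-180.0, 0.0, -179.8]
force: [-0.4, -0.2, -0.0]
gripper_width: 91.1
scene [288.2 188.6] 187 [21.  11.2] [632.8 -17.7  90. ] [623.8 -21.8 108. ]
scene [352.8 205.3] 244 [10.2 47.5] [ 692.7 -242.3   90. ] [ 682.9 -243.7  108. ]
scene [287.5 228.8] 261 [14.  20.3] [497.8 -92.6  90. ] [490.3 -95.8 108. ]
scene [331.2 263.6] 132 [13. 11.] [ 464.2 -277.1   90. ] [ 457.2 -278.1  108. ]
scene [359.2 284.8] 222 [16. 16.] [ 446.6 -389.7   90. ] [ 439.7 -389.4  108. ]
top [245.3 157.4] 118 [11. 11.] [667.5  90.1  90. ] [664.7  89.6 108. ]
top [292.9 201.4] 293 [22. 14.] [520.5 -72.1  90. ] [519.8 -70.2 108. ]
top [353.5 219.5] 119 [11. 11.] [ 463.2 -274.3   90. ] [ 463.3 -269.4  108. ]
top [387.3 223.6] 197 [15. 15.] [ 451.2 -385.4   90. ] [ 451.6 -378.8  108. ]
```

View pics/c4.png

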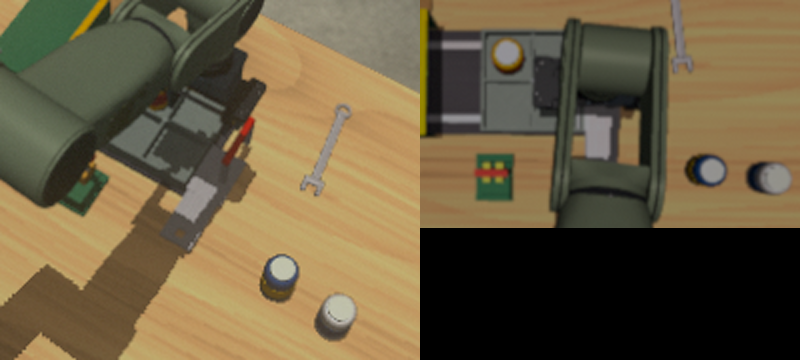

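Tin3 stands in its cell, and tin1 and tin4 have not moved. Next is tin1.

```bash
python3 -m jog '[{"dx":-0.022,"dy":-0.039,"dz":0,"wx":0,"wy":0,"wz":0,"grip":-1},{"dx":-0.022,"dy":-0.039,"dz":0,"wx":0,"wy":0,"wz":0,"grip":-1},{"dx":-0.022,"dy":-0.039,"dz":0,"wx":0,"wy":0,"wz":0,"grip":-1},{"dx":-0.022,"dy":-0.039,"dz":0,"wx":0,"wy":0,"wz":0,"grip":-1},{"dx":-0.022,"dy":-0.039,"dz":0,"wx":0,"wy":0,"wz":0,"grip":-1},{"dx":-0.022,"dy":-0.039,"dz":0,"wx":0,"wy":0,"wz":0,"grip":-1},{"dx":0,"dy":0,"dz":-0.03,"wx":0,"wy":0,"wz":0,"grip":-1},{"dx":0,"dy":0,"dz":0,"wx":0,"wy":0,"wz":0,"grip":-1},{"dx":0,"dy":0,"dz":0,"wx":0,"wy":0,"wz":0,"grip":-1}]'
```

```text
time_s: 18.85
ee_pos: [465.1, -272.0, 153.3]
ee_rot: [179.9, -0.0, -179.8]
force: [0.5, 0.4, 0.6]
gripper_width: 91.1
```

```bash
python3 -m jog '[{"dx":-0.001,"dy":-0.003,"dz":-0.03,"wx":0,"wy":0,"wz":0,"grip":-1},{"dx":0,"dy":0,"dz":-0.03,"wx":0,"wy":0,"wz":0,"grip":-1},{"dx":0,"dy":0,"dz":-0.03,"wx":0,"wy":0,"wz":0,"grip":-1},{"dx":0,"dy":0,"dz":-0.018,"wx":0,"wy":0,"wz":0,"grip":-1},{"dx":0,"dy":0,"dz":0,"wx":0,"wy":0,"wz":0,"grip":-1},{"dx":0,"dy":0,"dz":0,"wx":0,"wy":0,"wz":0,"grip":1},{"dx":0,"dy":0,"dz":0,"wx":0,"wy":0,"wz":0,"grip":1},{"dx":0,"dy":0,"dz":0,"wx":0,"wy":0,"wz":0,"grip":1},{"dx":0,"dy":0,"dz":0,"wx":0,"wy":0,"wz":0,"grip":1},{"dx":0,"dy":0,"dz":0,"wx":0,"wy":0,"wz":0,"grip":1}]' 30; python3 -m jog '[{"dx":0,"dy":0,"dz":0,"wx":0,"wy":0,"wz":0,"grip":1},{"dx":0,"dy":0,"dz":0,"wx":0,"wy":0,"wz":0,"grip":1}]'
```

```text
time_s: 19.85
ee_pos: [464.1, -275.5, 46.3]
ee_rot: [180.0, 0.1, -179.8]
force: [0.3, 1.8, 4.5]
gripper_width: 57.1
time_s: 20.05
ee_pos: [464.1, -275.5, 46.2]
ee_rot: [180.0, 0.1, -179.8]
force: [-0.1, 2.7, 5.8]
gripper_width: 57.1
```

```bash
python3 -m jog '[{"dx":0,"dy":0,"dz":0.015,"wx":0,"wy":0,"wz":0,"grip":1},{"dx":0,"dy":0,"dz":0.03,"wx":0,"wy":0,"wz":0,"grip":1},{"dx":0,"dy":0,"dz":0.04,"wx":0,"wy":0,"wz":0,"grip":1},{"dx":0,"dy":0,"dz":0.04,"wx":0,"wy":0,"wz":0,"grip":1},{"dx":0.01,"dy":0.014,"dz":0.025,"wx":0,"wy":0,"wz":0,"grip":1},{"dx":0.025,"dy":0.033,"dz":0,"wx":0,"wy":0,"wz":0,"grip":1},{"dx":0.025,"dy":0.033,"dz":0,"wx":0,"wy":0,"wz":0,"grip":1},{"dx":0.025,"dy":0.033,"dz":0,"wx":0,"wy":0,"wz":0,"grip":1},{"dx":0.025,"dy":0.033,"dz":0,"wx":0,"wy":0,"wz":0,"grip":1},{"dx":0.025,"dy":0.033,"dz":0,"wx":0,"wy":0,"wz":0,"grip":1}]' 30;  python3 -m jog '[{"dx":0.025,"dy":0.033,"dz":0,"wx":0,"wy":0,"wz":0,"grip":1},{"dx":0.022,"dy":0.033,"dz":0,"wx":0,"wy":0,"wz":0,"grip":1},{"dx":0.015,"dy":0.02,"dz":0,"wx":0,"wy":0,"wz":0,"grip":1},{"dx":0.007,"dy":0.008,"dz":-0.01,"wx":0,"wy":0,"wz":0,"grip":1},{"dx":0,"dy":0,"dz":-0.03,"wx":0,"wy":0,"wz":0,"grip":1},{"dx":0,"dy":0,"dz":0,"wx":0,"wy":0,"wz":0,"grip":1},{"dx":0,"dy":0,"dz":0,"wx":0,"wy":0,"wz":0,"grip":1},{"dx":0,"dy":0,"dz":0,"wx":0,"wy":0,"wz":0,"grip":1}]'
```

```text
time_s: 21.05
ee_pos: [598.7, -95.4, 194.1]
ee_rot: [-180.0, -0.1, -179.8]
force: [0.3, -0.4, -3.7]
gripper_width: 57.2
time_s: 21.85
ee_pos: [668.0, -3.5, 156.5]
ee_rot: [-180.0, 0.1, -179.9]
force: [-0.9, 0.2, -2.9]
gripper_width: 57.2
```

```bash
python3 -m jog '[{"dx":0,"dy":0.0005,"dz":-0.03,"wx":0,"wy":0,"wz":0,"grip":1},{"dx":0,"dy":0,"dz":-0.03,"wx":0,"wy":0,"wz":0,"grip":1},{"dx":0,"dy":0,"dz":-0.02,"wx":0,"wy":0,"wz":0,"grip":1},{"dx":0,"dy":0,"dz":-0.008,"wx":0,"wy":0,"wz":0,"grip":1},{"dx":0,"dy":0,"dz":-0.003,"wx":0,"wy":0,"wz":0,"grip":1},{"dx":0,"dy":0,"dz":-0.001,"wx":0,"wy":0,"wz":0,"grip":1},{"dx":0,"dy":0,"dz":0,"wx":0,"wy":0,"wz":0,"grip":1}]'
```

```text
time_s: 22.55
ee_pos: [668.7, -2.3, 65.0]
ee_rot: [180.0, 0.2, -179.8]
force: [-0.0, 1.1, -4.9]
gripper_width: 57.5
```

```bash
python3 -m jog '[{"dx":0,"dy":0,"dz":-0.001,"wx":0,"wy":0,"wz":0,"grip":1},{"dx":0,"dy":0,"dz":0,"wx":0,"wy":0,"wz":0,"grip":1},{"dx":0,"dy":0,"dz":0,"wx":0,"wy":0,"wz":0,"grip":1}]'
```

```text
time_s: 22.85
ee_pos: [668.8, -2.2, 64.2]
ee_rot: [-180.0, 0.2, -179.8]
force: [-0.4, -0.5, 3.3]
gripper_width: 57.4
```

```bash
python3 -m jog '[{"dx":0,"dy":0,"dz":0,"wx":0,"wy":0,"wz":0,"grip":-0.65},{"dx":0,"dy":0,"dz":0,"wx":0,"wy":0,"wz":0,"grip":-0.65},{"dx":0,"dy":0,"dz":0,"wx":0,"wy":0,"wz":0,"grip":-0.65},{"dx":0,"dy":0,"dz":0.02,"wx":0,"wy":0,"wz":0,"grip":-0.65},{"dx":0,"dy":0,"dz":0.04,"wx":0,"wy":0,"wz":0,"grip":-0.65},{"dx":0,"dy":0,"dz":0.04,"wx":0,"wy":0,"wz":0,"grip":-1},{"dx":-0.01,"dy":-0.02,"dz":0.02,"wx":0,"wy":0,"wz":0,"grip":-1},{"dx":-0.02,"dy":-0.036,"dz":0,"wx":0,"wy":0,"wz":0,"grip":-1},{"dx":-0.02,"dy":-0.036,"dz":0,"wx":0,"wy":0,"wz":0,"grip":-1},{"dx":-0.02,"dy":-0.036,"dz":0,"wx":0,"wy":0,"wz":0,"grip":-1}]'
python3 -m jog '[{"dx":-0.02,"dy":-0.036,"dz":0,"wx":0,"wy":0,"wz":0,"grip":-1},{"dx":-0.02,"dy":-0.036,"dz":0,"wx":0,"wy":0,"wz":0,"grip":-1}]'
python3 - <<'E'
from h import *
for n in("scene","top"):
    im=env.grab_frame(n);np.save(n+"4.npy",im);h=cv2.cvtColor(im,cv2.COLOR_RGB2HSV)
    for c,a,r in blobs((h[...,1]<70)&(h[...,2]>110),60):
        P=onz(n,c,90)
        if a<300 and 350<P[0]<720 and -480<P[1]<150: print(n,c.round(1),a,np.round(r[1],1),P.round(1),onz(n,c,108).round(1))
E
```

```text
time_s: 23.85
ee_pos: [596.8, -131.1, 182.5]
ee_rot: [-180.0, 0.0, -179.8]
force: [0.3, 0.3, 0.2]
gripper_width: 90.9
time_s: 24.05
ee_pos: [556.6, -203.4, 182.3]
ee_rot: [180.0, -0.0, -179.8]
force: [0.2, -0.0, -0.2]
gripper_width: 91.7
scene [267.1 165.8] 87 [10. 10.] [674.   93.2  90. ] [664.5  87.8 108. ]
scene [359.2 284.8] 223 [16. 16.] [ 446.6 -389.6   90. ] [ 439.8 -389.3  108. ]
top [272.6 156.8] 126 [12. 11.] [670.8  -2.3  90. ] [667.9  -1.5 108. ]
top [245.4 157.4] 119 [11. 11.] [667.5  89.9  90. ] [664.6  89.4 108. ]
```

```bash
python3 -m jog '[{"dx":-0.021,"dy":-0.037,"dz":0,"wx":0,"wy":0,"wz":0,"grip":-1},{"dx":-0.021,"dy":-0.037,"dz":0,"wx":0,"wy":0,"wz":0,"grip":-1},{"dx":-0.021,"dy":-0.037,"dz":0,"wx":0,"wy":0,"wz":0,"grip":-1},{"dx":-0.021,"dy":-0.037,"dz":0,"wx":0,"wy":0,"wz":0,"grip":-1},{"dx":-0.021,"dy":-0.038,"dz":0,"wx":0,"wy":0,"wz":0,"grip":-1},{"dx":0,"dy":0,"dz":-0.03,"wx":0,"wy":0,"wz":0,"grip":-1},{"dx":0,"dy":0,"dz":0,"wx":0,"wy":0,"wz":0,"grip":-1},{"dx":0,"dy":0,"dz":0,"wx":0,"wy":0,"wz":0,"grip":-1}]'
python3 - <<'E'
from h import *
im=env.grab_frame("scene");np.save("scene5.npy",im)
crop("scene",im,proj("scene",(450,-390,90)),f="pics/p5.png",r=(50,40))
h=cv2.cvtColor(im,cv2.COLOR_RGB2HSV)
for c,a,r in blobs((h[...,1]<70)&(h[...,2]>110),60):
    P=onz("scene",c,90)
    if a<300 and 350<P[0]<720 and -480<P[1]<150: print(c.round(1),a,np.round(r[1],1),P.round(1))
E
```

```text
time_s: 24.95
ee_pos: [453.0, -387.2, 152.1]
ee_rot: [179.9, -0.1, -179.8]
force: [0.6, -0.1, 0.5]
gripper_width: 91.1
[267.1 165.9] 87 [9.9 9.9] [673.9  93.2  90. ]
[289.9 176.8] 113 [11.3 11.3] [677.4   0.8  90. ]
[275.9 180.1] 60 [ 5.3 18.9] [639.7  36.5  90. ]
[297.2 191.3] 65 [ 6.6 18.5] [639.8 -50.   90. ]
[262.4 194.1] 107 [15.  11.4] [567.   48.2  90. ]
[232.4 199. ] 204 [13.6 16.8] [496.2 127.   90. ]
[296.3 209.3] 102 [ 8.9 14.4] [577.  -81.8  90. ]
```

View pics/p5.png

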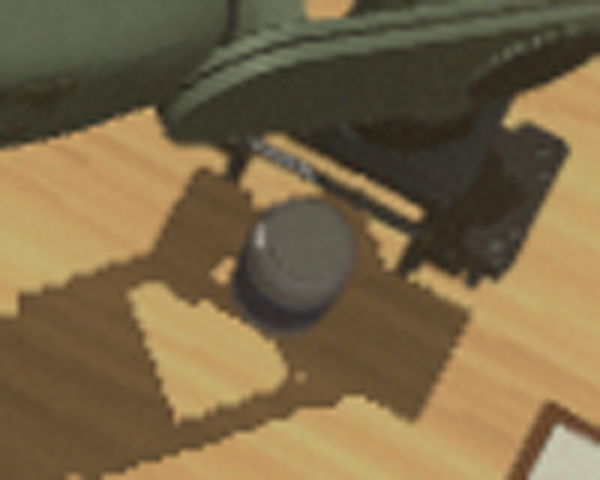

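Tin4 (lid at (310,245)) sits between the finger tips, so I descend with a small correction.

```bash
python3 -m jog '[{"dx":-0.002,"dy":-0.003,"dz":-0.03,"wx":0,"wy":0,"wz":0,"grip":-1},{"dx":0,"dy":0,"dz":-0.03,"wx":0,"wy":0,"wz":0,"grip":-1},{"dx":0,"dy":0,"dz":-0.03,"wx":0,"wy":0,"wz":0,"grip":-1},{"dx":0,"dy":0,"dz":-0.016,"wx":0,"wy":0,"wz":0,"grip":-1},{"dx":0,"dy":0,"dz":0,"wx":0,"wy":0,"wz":0,"grip":-1},{"dx":0,"dy":0,"dz":0,"wx":0,"wy":0,"wz":0,"grip":1},{"dx":0,"dy":0,"dz":0,"wx":0,"wy":0,"wz":0,"grip":1},{"dx":0,"dy":0,"dz":0,"wx":0,"wy":0,"wz":0,"grip":1},{"dx":0,"dy":0,"dz":0,"wx":0,"wy":0,"wz":0,"grip":1},{"dx":0,"dy":0,"dz":0,"wx":0,"wy":0,"wz":0,"grip":1}]' 30; python3 -m jog '[{"dx":0,"dy":0,"dz":0,"wx":0,"wy":0,"wz":0,"grip":1},{"dx":0,"dy":0,"dz":0,"wx":0,"wy":0,"wz":0,"grip":1}]'
```

```text
time_s: 26.0
ee_pos: [450.8, -390.2, 47.4]
ee_rot: [179.9, 0.0, -179.9]
force: [-0.5, 5.4, 6.1]
gripper_width: 57.8
time_s: 26.2
ee_pos: [450.8, -390.2, 47.4]
ee_rot: [179.9, 0.0, -179.8]
force: [-0.6, 4.5, 5.5]
gripper_width: 57.5
```

```bash
python3 -m jog '[{"dx":0,"dy":0,"dz":0.015,"wx":0,"wy":0,"wz":0,"grip":1},{"dx":0,"dy":0,"dz":0.03,"wx":0,"wy":0,"wz":0,"grip":1},{"dx":0,"dy":0,"dz":0.04,"wx":0,"wy":0,"wz":0,"grip":1},{"dx":0,"dy":0,"dz":0.04,"wx":0,"wy":0,"wz":0,"grip":1},{"dx":0.006,"dy":0.02,"dz":0.025,"wx":0,"wy":0,"wz":0,"grip":1},{"dx":0.013,"dy":0.04,"dz":0,"wx":0,"wy":0,"wz":0,"grip":1},{"dx":0.013,"dy":0.04,"dz":0,"wx":0,"wy":0,"wz":0,"grip":1},{"dx":0.013,"dy":0.04,"dz":0,"wx":0,"wy":0,"wz":0,"grip":1},{"dx":0.013,"dy":0.04,"dz":0,"wx":0,"wy":0,"wz":0,"grip":1},{"dx":0.013,"dy":0.04,"dz":0,"wx":0,"wy":0,"wz":0,"grip":1}]' 30;  python3 -m jog '[{"dx":0.013,"dy":0.04,"dz":0,"wx":0,"wy":0,"wz":0,"grip":1},{"dx":0.013,"dy":0.04,"dz":0,"wx":0,"wy":0,"wz":0,"grip":1},{"dx":0.013,"dy":0.04,"dz":0,"wx":0,"wy":0,"wz":0,"grip":1},{"dx":0.01,"dy":0.03,"dz":0,"wx":0,"wy":0,"wz":0,"grip":1},{"dx":0.005,"dy":0.017,"dz":-0.01,"wx":0,"wy":0,"wz":0,"grip":1},{"dx":0,"dy":0,"dz":-0.03,"wx":0,"wy":0,"wz":0,"grip":1},{"dx":0,"dy":0,"dz":0,"wx":0,"wy":0,"wz":0,"grip":1},{"dx":0,"dy":0,"dz":0,"wx":0,"wy":0,"wz":0,"grip":1}]'
```

```text
time_s: 27.2
ee_pos: [521.4, -169.8, 195.6]
ee_rot: [-180.0, -0.1, -179.8]
force: [0.5, -1.1, -5.6]
gripper_width: 57.6
time_s: 28.0
ee_pos: [574.7, -4.9, 155.5]
ee_rot: [-180.0, -0.2, -179.8]
force: [0.1, -0.5, -4.1]
gripper_width: 57.4
```

```bash
python3 -m jog '[{"dx":0.0005,"dy":0.002,"dz":-0.03,"wx":0,"wy":0,"wz":0,"grip":1},{"dx":0,"dy":0,"dz":-0.03,"wx":0,"wy":0,"wz":0,"grip":1},{"dx":0,"dy":0,"dz":-0.018,"wx":0,"wy":0,"wz":0,"grip":1},{"dx":0,"dy":0,"dz":-0.008,"wx":0,"wy":0,"wz":0,"grip":1},{"dx":0,"dy":0,"dz":-0.003,"wx":0,"wy":0,"wz":0,"grip":1},{"dx":0,"dy":0,"dz":-0.001,"wx":0,"wy":0,"wz":0,"grip":1},{"dx":0,"dy":0,"dz":0,"wx":0,"wy":0,"wz":0,"grip":1}]'
```

```text
time_s: 28.7
ee_pos: [577.1, -2.3, 67.7]
ee_rot: [-180.0, 0.1, -179.8]
force: [-0.4, -0.1, -4.9]
gripper_width: 57.3
```

```bash
python3 -m jog '[{"dx":-0.001,"dy":-0.0005,"dz":-0.002,"wx":0,"wy":0,"wz":0,"grip":1},{"dx":0,"dy":0,"dz":-0.001,"wx":0,"wy":0,"wz":0,"grip":1},{"dx":0,"dy":0,"dz":0,"wx":0,"wy":0,"wz":0,"grip":1}]'
```

```text
time_s: 29.0
ee_pos: [576.1, -2.7, 65.3]
ee_rot: [-180.0, 0.2, -179.8]
force: [-1.5, 0.5, 5.4]
gripper_width: 57.5
```

```bash
python3 -m jog '[{"dx":0,"dy":0,"dz":0,"wx":0,"wy":0,"wz":0,"grip":-0.65},{"dx":0,"dy":0,"dz":0,"wx":0,"wy":0,"wz":0,"grip":-0.65},{"dx":0,"dy":0,"dz":0,"wx":0,"wy":0,"wz":0,"grip":-0.65},{"dx":0,"dy":0,"dz":0.02,"wx":0,"wy":0,"wz":0,"grip":-0.65},{"dx":0,"dy":0,"dz":0.04,"wx":0,"wy":0,"wz":0,"grip":-0.65},{"dx":0,"dy":0,"dz":0.04,"wx":0,"wy":0,"wz":0,"grip":-1},{"dx":0,"dy":-0.02,"dz":0.03,"wx":0,"wy":0,"wz":0,"grip":-1},{"dx":0,"dy":-0.045,"dz":0,"wx":0,"wy":0,"wz":0,"grip":-1},{"dx":0,"dy":-0.045,"dz":0,"wx":0,"wy":0,"wz":0,"grip":-1},{"dx":0,"dy":-0.045,"dz":0,"wx":0,"wy":0,"wz":0,"grip":-1}]'
python3 -m jog '[{"dx":0,"dy":-0.04,"dz":0,"wx":0,"wy":0,"wz":0,"grip":-1},{"dx":0,"dy":-0.03,"dz":0,"wx":0,"wy":0,"wz":0,"grip":-1}]'
python3 - <<'E'
from h import *
for n in("scene","top"):
    im=env.grab_frame(n);np.save(n+"6.npy",im);h=cv2.cvtColor(im,cv2.COLOR_RGB2HSV)
    for c,a,r in blobs((h[...,1]<70)&(h[...,2]>110),60):
        P=onz(n,c,108)
        if a<300 and 350<P[0]<720 and -480<P[1]<150: print(n,c.round(1),a,np.round(r[1],1),P.round(1))
    for c,a,r in blobs(red(im),30): print(n,'red',c.round(1),a,onz(n,c,105).round(1))
A=np.load("scene6.npy")[110:310,180:400,::-1];B=np.load("top6.npy")[130:250,200:400,::-1]
cv2.imwrite("pics/c6.png",np.hstack([cv2.resize(A,(440,400),interpolation=cv2.INTER_CUBIC),np.pad(cv2.resize(B,(360,216),interpolation=cv2.INTER_CUBIC),((0,184),(0,0),(0,0)))]))
E
```

```text
time_s: 30.0
ee_pos: [575.1, -159.0, 193.7]
ee_rot: [-180.0, 0.0, -179.8]
force: [0.9, -0.0, -0.5]
gripper_width: 91.5
time_s: 30.2
ee_pos: [574.8, -230.1, 193.2]
ee_rot: [-180.0, -0.0, -179.9]
force: [-0.0, 0.5, -0.1]
gripper_width: 91.2
scene [267.2 166. ] 90 [10.3  9.8] [664.   87.3 108. ]
scene [346.  221.5] 64 [10.4  7.7] [ 616.  -251.2  108. ]
top [272.5 156.8] 128 [12. 12.] [667.9  -1.1 108. ]
top [245.3 157.4] 118 [11. 11.] [664.7  89.6 108. ]
top [272.4 184.1] 192 [14. 15.] [576.4  -1.9 108. ]
top red [301.8 169.4] 98 [627.  -99.4 105. ]
top red [237.1 220.5] 55 [453.9 113.5 105. ]
```

View pics/c6.png

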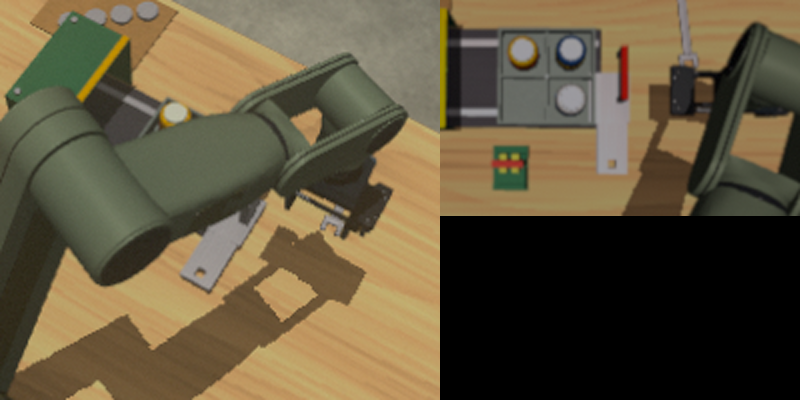

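The top crop shows three tins upright in separate cells ((523,52), (571,50) and (571,100)) and the pin still resting turned. Next I grip the bar and push the tray home.

```bash
python3 -m jog '[{"dx":0.016,"dy":0.04,"dz":0,"wx":0,"wy":0,"wz":0,"grip":-1},{"dx":0.016,"dy":0.04,"dz":0,"wx":0,"wy":0,"wz":0,"grip":-1},{"dx":0.015,"dy":0.038,"dz":0,"wx":0,"wy":0,"wz":0,"grip":-1},{"dx":0.005,"dy":0.01,"dz":0,"wx":0,"wy":0,"wz":0,"grip":-1},{"dx":0,"dy":0,"dz":-0.03,"wx":0,"wy":0,"wz":0,"grip":-1},{"dx":0,"dy":0,"dz":0,"wx":0,"wy":0,"wz":0,"grip":-1},{"dx":0,"dy":0,"dz":0,"wx":0,"wy":0,"wz":0,"grip":-1}]'
```

```text
time_s: 31.0
ee_pos: [626.6, -99.6, 163.2]
ee_rot: [180.0, -0.1, -179.8]
force: [0.3, -0.3, 0.8]
gripper_width: 91.4
```

```bash
python3 -m jog '[{"dx":0,"dy":-0.0015,"dz":-0.03,"wx":0,"wy":0,"wz":0,"grip":-1},{"dx":0,"dy":0,"dz":-0.03,"wx":0,"wy":0,"wz":0,"grip":-1},{"dx":0,"dy":0,"dz":-0.02,"wx":0,"wy":0,"wz":0,"grip":-0.6},{"dx":0,"dy":0,"dz":0,"wx":0,"wy":0,"wz":0,"grip":1},{"dx":0,"dy":0,"dz":0,"wx":0,"wy":0,"wz":0,"grip":1},{"dx":0,"dy":0,"dz":0,"wx":0,"wy":0,"wz":0,"grip":1},{"dx":0,"dy":0,"dz":0,"wx":0,"wy":0,"wz":0,"grip":1},{"dx":0,"dy":0,"dz":0,"wx":0,"wy":0,"wz":0,"grip":1},{"dx":0,"dy":0,"dz":0,"wx":0,"wy":0,"wz":0,"grip":1},{"dx":0,"dy":0,"dz":0,"wx":0,"wy":0,"wz":0,"grip":1}]' 40; python3 -m jog '[{"dx":0,"dy":0,"dz":0,"wx":0,"wy":0,"wz":0,"grip":1},{"dx":0,"dy":0,"dz":0,"wx":0,"wy":0,"wz":0,"grip":1},{"dx":0,"dy":0,"dz":0,"wx":0,"wy":0,"wz":0,"grip":1},{"dx":0,"dy":0,"dz":0,"wx":0,"wy":0,"wz":0,"grip":1}]'
```

```text
time_s: 32.0
ee_pos: [627.3, -101.1, 83.7]
ee_rot: [180.0, 0.0, -179.8]
force: [-1.2, -0.2, -0.1]
gripper_width: 30.3
time_s: 32.4
ee_pos: [627.1, -101.4, 83.5]
ee_rot: [-180.0, -0.0, -179.8]
force: [-0.0, -1.3, 0.1]
gripper_width: 13.2
```

```bash
python3 -m jog '[{"dx":0,"dy":0.006,"dz":0,"wx":0,"wy":0,"wz":0,"grip":1},{"dx":0,"dy":0.01,"dz":0,"wx":0,"wy":0,"wz":0,"grip":1},{"dx":-0.0001,"dy":0.014,"dz":0,"wx":0,"wy":0,"wz":0,"grip":1},{"dx":-0.0002,"dy":0.018,"dz":0,"wx":0,"wy":0,"wz":0,"grip":1},{"dx":-0.0002,"dy":0.02,"dz":0,"wx":0,"wy":0,"wz":0,"grip":1},{"dx":-0.0002,"dy":0.02,"dz":0,"wx":0,"wy":0,"wz":0,"grip":1},{"dx":-0.0002,"dy":0.02,"dz":0,"wx":0,"wy":0,"wz":0,"grip":1},{"dx":-0.0002,"dy":0.02,"dz":0,"wx":0,"wy":0,"wz":0,"grip":1},{"dx":-0.0002,"dy":0.018,"dz":0,"wx":0,"wy":0,"wz":0,"grip":1},{"dx":-0.0002,"dy":0.015,"dz":0,"wx":0,"wy":0,"wz":0,"grip":1}]' 40;python3 -m jog '[{"dx":-0.0001,"dy":0.012,"dz":0,"wx":0,"wy":0,"wz":0,"grip":1},{"dx":-0.0001,"dy":0.01,"dz":0,"wx":0,"wy":0,"wz":0,"grip":1},{"dx":0,"dy":0.007,"dz":0,"wx":0,"wy":0,"wz":0,"grip":1},{"dx":0,"dy":0.005,"dz":0,"wx":0,"wy":0,"wz":0,"grip":1},{"dx":0,"dy":0.003,"dz":0,"wx":0,"wy":0,"wz":0,"grip":1},{"dx":0,"dy":0.002,"dz":0,"wx":0,"wy":0,"wz":0,"grip":1},{"dx":0,"dy":0,"dz":0,"wx":0,"wy":0,"wz":0,"grip":1},{"dx":0,"dy":0,"dz":0,"wx":0,"wy":0,"wz":0,"grip":1}]'
```

```text
time_s: 33.4
ee_pos: [626.0, 60.5, 83.5]
ee_rot: [-180.0, 0.0, -179.8]
force: [1.9, -5.2, -0.5]
gripper_width: 13.3
time_s: 34.2
ee_pos: [625.7, 98.3, 83.5]
ee_rot: [-180.0, 0.0, -179.8]
force: [2.5, -4.2, -1.5]
gripper_width: 13.2
```

```bash
python3 -m jog '[{"dx":0,"dy":0.002,"dz":0,"wx":0,"wy":0,"wz":0,"grip":1},{"dx":0,"dy":0,"dz":0,"wx":0,"wy":0,"wz":0,"grip":1}]'; python3 -m jog '[{"dx":0,"dy":0.002,"dz":0,"wx":0,"wy":0,"wz":0,"grip":1},{"dx":0,"dy":0,"dz":0,"wx":0,"wy":0,"wz":0,"grip":1}]'
```

```text
time_s: 34.4
ee_pos: [625.7, 98.2, 83.5]
ee_rot: [-179.8, 0.0, -179.8]
force: [2.4, -9.5, -1.1]
gripper_width: 13.0
time_s: 34.6
ee_pos: [625.6, 98.2, 83.5]
ee_rot: [-179.6, -0.0, -179.7]
force: [4.0, -15.6, -0.6]
gripper_width: 13.0
```

```bash
python3 -m jog '[{"dx":0,"dy":-0.003,"dz":0,"wx":0,"wy":0,"wz":0,"grip":-1},{"dx":0,"dy":0,"dz":0,"wx":0,"wy":0,"wz":0,"grip":-1},{"dx":0,"dy":0,"dz":0,"wx":0,"wy":0,"wz":0,"grip":-1},{"dx":0,"dy":0,"dz":0,"wx":0,"wy":0,"wz":0,"grip":-1},{"dx":0,"dy":0,"dz":0,"wx":0,"wy":0,"wz":0,"grip":-1},{"dx":0,"dy":0,"dz":0.04,"wx":0,"wy":0,"wz":0,"grip":-1},{"dx":0,"dy":0,"dz":0.04,"wx":0,"wy":0,"wz":0,"grip":-1},{"dx":0,"dy":0,"dz":0.04,"wx":0,"wy":0,"wz":0,"grip":-1},{"dx":-0.03,"dy":0.003,"dz":0.005,"wx":0,"wy":0,"wz":-0.14,"grip":-1},{"dx":-0.04,"dy":0.003,"dz":0,"wx":0,"wy":0,"wz":-0.14,"grip":-1}]'; python3 -m jog '[{"dx":-0.04,"dy":0.003,"dz":0,"wx":0,"wy":0,"wz":-0.14,"grip":-1},{"dx":-0.03,"dy":0.003,"dz":0,"wx":0,"wy":0,"wz":-0.14,"grip":-1},{"dx":-0.02,"dy":0.002,"dz":0,"wx":0,"wy":0,"wz":-0.14,"grip":-1},{"dx":-0.011,"dy":0.001,"dz":0,"wx":0,"wy":0,"wz":-0.14,"grip":-1},{"dx":0,"dy":0,"dz":0,"wx":0,"wy":0,"wz":-0.14,"grip":-1},{"dx":0,"dy":0,"dz":0,"wx":0,"wy":0,"wz":-0.14,"grip":-1},{"dx":0,"dy":0,"dz":0,"wx":0,"wy":0,"wz":-0.14,"grip":-1},{"dx":0,"dy":0,"dz":0,"wx":0,"wy":0,"wz":-0.14,"grip":-1},{"dx":0,"dy":0,"dz":0,"wx":0,"wy":0,"wz":-0.14,"grip":-1},{"dx":0,"dy":0,"dz":0,"wx":0,"wy":0,"wz":-0.03,"grip":-1}]'
python3 - <<'E'
from h import *
im=env.grab_frame("top")
for c,a,r in blobs(red(im),30): print('red',c.round(1),a,onz("top",c,105).round(1))
E
```

```text
time_s: 35.6
ee_pos: [556.8, 106.5, 210.3]
ee_rot: [179.8, 0.3, 163.8]
force: [-0.5, 0.7, -0.4]
gripper_width: 89.6
time_s: 36.6
ee_pos: [454.2, 115.2, 208.6]
ee_rot: [180.0, -0.0, 90.1]
force: [0.4, -0.1, -0.5]
gripper_width: 91.3
red [242.7 169. ] 101 [626.1  97.8 105. ]
```

```bash
python3 -m jog '[{"dx":0,"dy":-0.002,"dz":-0.03,"wx":0,"wy":0,"wz":0.005,"grip":-1},{"dx":0,"dy":0,"dz":-0.03,"wx":0,"wy":0,"wz":0,"grip":-1},{"dx":0,"dy":0,"dz":-0.02,"wx":0,"wy":0,"wz":0,"grip":-1},{"dx":0,"dy":0,"dz":-0.01,"wx":0,"wy":0,"wz":0,"grip":-0.6},{"dx":0,"dy":0,"dz":0,"wx":0,"wy":0,"wz":0,"grip":-0.4},{"dx":0,"dy":0,"dz":0,"wx":0,"wy":0,"wz":0,"grip":-0.4}]' 40
```

```text
time_s: 37.25
ee_pos: [455.1, 113.1, 119.2]
ee_rot: [179.9, -0.0, 90.5]
force: [0.3, -0.5, 0.4]
gripper_width: 69.9
```

```bash
python3 -m jog '[{"dx":-0.0005,"dy":0,"dz":0,"wx":0,"wy":0,"wz":0,"grip":1},{"dx":0,"dy":0,"dz":0,"wx":0,"wy":0,"wz":0,"grip":1},{"dx":0,"dy":0,"dz":0,"wx":0,"wy":0,"wz":0,"grip":1},{"dx":0,"dy":0,"dz":0,"wx":0,"wy":0,"wz":0,"grip":1},{"dx":0,"dy":0,"dz":0,"wx":0,"wy":0,"wz":0,"grip":1},{"dx":0,"dy":0,"dz":0,"wx":0,"wy":0,"wz":0,"grip":1},{"dx":0,"dy":0,"dz":0,"wx":0,"wy":0,"wz":0,"grip":1},{"dx":0,"dy":0,"dz":0,"wx":0,"wy":0,"wz":0,"grip":1}]' 50;python3 -m jog '[{"dx":0,"dy":0,"dz":0,"wx":0,"wy":0,"wz":0,"grip":1},{"dx":0,"dy":0,"dz":0,"wx":0,"wy":0,"wz":0,"grip":1}]' 50
```

```text
time_s: 38.05
ee_pos: [454.7, 113.0, 118.5]
ee_rot: [179.9, -0.0, 90.5]
force: [3.3, 0.7, -2.4]
gripper_width: 12.6
time_s: 38.25
ee_pos: [454.6, 113.0, 118.5]
ee_rot: [179.9, -0.0, 90.5]
force: [3.0, 0.1, -2.1]
gripper_width: 12.6
```

```bash
python3 -m jog '[{"dx":0,"dy":0,"dz":0.004,"wx":0,"wy":0,"wz":0,"grip":1},{"dx":0,"dy":0,"dz":0.004,"wx":0,"wy":0,"wz":0,"grip":1},{"dx":0,"dy":0,"dz":0.004,"wx":0,"wy":0,"wz":0,"grip":1},{"dx":0,"dy":0,"dz":0.0015,"wx":0,"wy":0,"wz":0,"grip":1},{"dx":0,"dy":0,"dz":0,"wx":0,"wy":0,"wz":0,"grip":1}]' 50
```

```text
time_s: 38.75
ee_pos: [454.4, 112.9, 130.6]
ee_rot: [180.0, -0.0, 90.5]
force: [6.8, 2.4, -14.7]
gripper_width: 12.9
```

```bash
python3 -m jog '[{"dx":0.0005,"dy":0,"dz":0.0005,"wx":0,"wy":0,"wz":0.12,"grip":1},{"dx":0,"dy":0,"dz":0,"wx":0,"wy":0,"wz":0.12,"grip":1},{"dx":0,"dy":0,"dz":0,"wx":0,"wy":0,"wz":0.12,"grip":1},{"dx":0,"dy":0,"dz":0,"wx":0,"wy":0,"wz":0.12,"grip":1},{"dx":0,"dy":0,"dz":0,"wx":0,"wy":0,"wz":0.12,"grip":1},{"dx":0,"dy":0,"dz":0,"wx":0,"wy":0,"wz":0.12,"grip":1},{"dx":0,"dy":0,"dz":0,"wx":0,"wy":0,"wz":0.12,"grip":1},{"dx":0,"dy":0,"dz":0,"wx":0,"wy":0,"wz":0.12,"grip":1},{"dx":0,"dy":0,"dz":0,"wx":0,"wy":0,"wz":0.12,"grip":1},{"dx":0,"dy":0,"dz":0,"wx":0,"wy":0,"wz":0.12,"grip":1}]' 50;python3 -m jog '[{"dx":0,"dy":0,"dz":0,"wx":0,"wy":0,"wz":0.12,"grip":1},{"dx":0,"dy":0,"dz":0,"wx":0,"wy":0,"wz":0.12,"grip":1},{"dx":0,"dy":0,"dz":0,"wx":0,"wy":0,"wz":0.12,"grip":1},{"dx":0,"dy":0,"dz":0,"wx":0,"wy":0,"wz":0.01,"grip":1},{"dx":0,"dy":0,"dz":0,"wx":0,"wy":0,"wz":0,"grip":1},{"dx":0,"dy":0,"dz":0,"wx":0,"wy":0,"wz":0,"grip":1}]' 50
```

```text
time_s: 39.75
ee_pos: [453.7, 112.3, 130.5]
ee_rot: [-179.9, -0.1, 159.6]
force: [3.6, -0.1, -14.7]
gripper_width: 12.7
time_s: 40.35
ee_pos: [453.7, 112.2, 131.6]
ee_rot: [-179.9, -0.1, -179.6]
force: [3.8, -2.5, -15.1]
gripper_width: 12.7
```

```bash
python3 -m jog '[{"dx":0,"dy":0,"dz":-0.006,"wx":0,"wy":0,"wz":0,"grip":1},{"dx":0,"dy":0,"dz":-0.006,"wx":0,"wy":0,"wz":0,"grip":1},{"dx":0,"dy":0,"dz":-0.004,"wx":0,"wy":0,"wz":0,"grip":1},{"dx":0,"dy":0,"dz":0,"wx":0,"wy":0,"wz":0,"grip":1}]' 50;python3 -m jog '[{"dx":0,"dy":0,"dz":-0.006,"wx":0,"wy":0,"wz":0,"grip":1},{"dx":0,"dy":0,"dz":-0.005,"wx":0,"wy":0,"wz":0,"grip":1},{"dx":0,"dy":0,"dz":-0.003,"wx":0,"wy":0,"wz":0,"grip":1},{"dx":0,"dy":0,"dz":0,"wx":0,"wy":0,"wz":0,"grip":1}]' 50
```

```text
time_s: 40.75
ee_pos: [453.8, 112.3, 115.6]
ee_rot: [-179.9, -0.1, -179.5]
force: [1.4, -4.9, -12.2]
gripper_width: 13.0
time_s: 41.15
ee_pos: [453.8, 112.3, 102.0]
ee_rot: [-179.9, -0.1, -179.5]
force: [1.4, -5.6, -9.3]
gripper_width: 12.8
```

```bash
python3 -m jog '[{"dx":0,"dy":0,"dz":-0.0025,"wx":0,"wy":0,"wz":0,"grip":1},{"dx":0,"dy":0,"dz":-0.001,"wx":0,"wy":0,"wz":0,"grip":1},{"dx":0,"dy":0,"dz":0,"wx":0,"wy":0,"wz":0,"grip":1}]' 50;python3 -m jog '[{"dx":0,"dy":0,"dz":0,"wx":0,"wy":0,"wz":0,"grip":-1},{"dx":0,"dy":0,"dz":0,"wx":0,"wy":0,"wz":0,"grip":-1},{"dx":0,"dy":0,"dz":0,"wx":0,"wy":0,"wz":0,"grip":-1},{"dx":0,"dy":0,"dz":0,"wx":0,"wy":0,"wz":0,"grip":-1},{"dx":0,"dy":0,"dz":0,"wx":0,"wy":0,"wz":0,"grip":-1},{"dx":0,"dy":0,"dz":0.02,"wx":0,"wy":0,"wz":0,"grip":-1},{"dx":0,"dy":0,"dz":0.04,"wx":0,"wy":0,"wz":0,"grip":-1},{"dx":-0.01,"dy":-0.02,"dz":0.04,"wx":0,"wy":0,"wz":0,"grip":-1},{"dx":-0.01,"dy":-0.045,"dz":0.01,"wx":0,"wy":0,"wz":0,"grip":-1},{"dx":-0.01,"dy":-0.045,"dz":0,"wx":0,"wy":0,"wz":0,"grip":-1}]' 50;python3 -m jog '[{"dx":-0.01,"dy":-0.045,"dz":0,"wx":0,"wy":0,"wz":0,"grip":-1},{"dx":-0.01,"dy":-0.045,"dz":0,"wx":0,"wy":0,"wz":0,"grip":-1},{"dx":-0.01,"dy":-0.045,"dz":0,"wx":0,"wy":0,"wz":0,"grip":-1},{"dx":0,"dy":-0.045,"dz":0,"wx":0,"wy":0,"wz":0,"grip":-1},{"dx":0,"dy":-0.045,"dz":0,"wx":0,"wy":0,"wz":0,"grip":-1},{"dx":0,"dy":0,"dz":0,"wx":0,"wy":0,"wz":0,"grip":-1}]' 50
python3 - <<'E'
from h import *
for n in("scene","top"):
    im=env.grab_frame(n);np.save(n+"9.npy",im)
    for c,a,r in blobs(red(im),12): print(n,'red',c.round(1),a,np.round(r[1],1),r[2],onz(n,c,107).round(1))
A=np.load("scene9.npy")[110:240,170:330,::-1];B=np.load("top9.npy")[120:250,180:290,::-1]
cv2.imwrite("pics/c9.png",np.hstack([cv2.resize(A,(480,390),interpolation=cv2.INTER_CUBIC),cv2.resize(B,(320,390),interpolation=cv2.INTER_CUBIC)]))
E
```

```text
time_s: 41.45
ee_pos: [453.9, 112.3, 100.2]
ee_rot: [-179.9, -0.1, -179.5]
force: [-1.5, -5.8, 0.8]
gripper_width: 12.4
time_s: 42.45
ee_pos: [425.6, 2.2, 211.4]
ee_rot: [180.0, 0.3, -179.4]
force: [0.7, -1.0, -0.8]
gripper_width: 89.5
time_s: 43.05
ee_pos: [394.6, -226.7, 209.0]
ee_rot: [-179.9, 0.1, -179.9]
force: [0.1, 0.1, -0.0]
gripper_width: 91.2
scene red [259.7 174.2] 92 [ 3.6 25.8] 33.690067291259766 [622.   92.7 107. ]
scene red [230.8 203.7] 48 [ 4.6 11.8] 29.744882583618164 [471.1 116.4 107. ]
top red [243.2 168.8] 118 [28.  4.] 90.0 [626.4  96.1 107. ]
top red [237.5 221.2] 64 [16.  3.] 90.0 [451.7 112.  107. ]
```

View pics/c9.png

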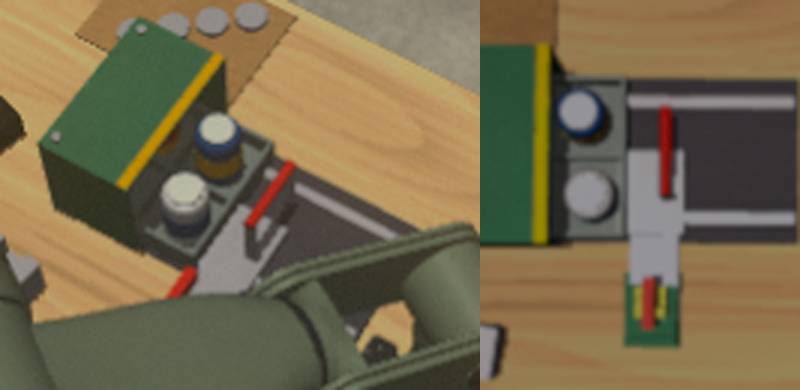

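The final view shows the pin down and in line with its slot (top crop (648,303)), tin1 and tin4 upright, and tin3 under the hood. The bar centroid is about 1.5 mm further out than before (243.2 against 242.7 px), so I'll nudge the tray against its stop once more to be sure.

```bash
python3 -m jog '[{"dx":0.023,"dy":0.032,"dz":0,"wx":0,"wy":0,"wz":0,"grip":-1},{"dx":0.023,"dy":0.032,"dz":0,"wx":0,"wy":0,"wz":0,"grip":-1},{"dx":0.023,"dy":0.032,"dz":0,"wx":0,"wy":0,"wz":0,"grip":-1},{"dx":0.023,"dy":0.032,"dz":0,"wx":0,"wy":0,"wz":0,"grip":-1},{"dx":0.023,"dy":0.032,"dz":0,"wx":0,"wy":0,"wz":0,"grip":-1},{"dx":0.023,"dy":0.032,"dz":0,"wx":0,"wy":0,"wz":0,"grip":-1},{"dx":0.023,"dy":0.032,"dz":0,"wx":0,"wy":0,"wz":0,"grip":-1},{"dx":0.023,"dy":0.032,"dz":0,"wx":0,"wy":0,"wz":0,"grip":-1},{"dx":0.023,"dy":0.032,"dz":0,"wx":0,"wy":0,"wz":0,"grip":-1},{"dx":0.023,"dy":0.032,"dz":0,"wx":0,"wy":0,"wz":0,"grip":-1}]';python3 -m jog '[{"dx":0,"dy":0,"dz":-0.02,"wx":0,"wy":0,"wz":0,"grip":-1},{"dx":0,"dy":0,"dz":-0.02,"wx":0,"wy":0,"wz":0,"grip":-1},{"dx":0,"dy":0,"dz":0,"wx":0,"wy":0,"wz":0,"grip":-1},{"dx":0,"dy":0,"dz":0,"wx":0,"wy":0,"wz":0,"grip":-1}]'
```

```text
time_s: 44.15
ee_pos: [624.1, 101.4, 209.0]
ee_rot: [180.0, -0.0, -179.4]
force: [0.2, -0.9, 0.2]
gripper_width: 91.5
time_s: 44.55
ee_pos: [623.8, 99.2, 169.2]
ee_rot: [180.0, -0.0, -179.4]
force: [0.3, -1.0, 0.4]
gripper_width: 91.1
```

```bash
python3 -m jog '[{"dx":0.001,"dy":-0.002,"dz":-0.03,"wx":0,"wy":0,"wz":0,"grip":-1},{"dx":0,"dy":0,"dz":-0.03,"wx":0,"wy":0,"wz":0,"grip":-1},{"dx":0,"dy":0,"dz":-0.025,"wx":0,"wy":0,"wz":0,"grip":-0.6},{"dx":0,"dy":0,"dz":0,"wx":0,"wy":0,"wz":0,"grip":0.5},{"dx":0,"dy":0,"dz":0,"wx":0,"wy":0,"wz":0,"grip":0.5},{"dx":0,"dy":0,"dz":0,"wx":0,"wy":0,"wz":0,"grip":1},{"dx":0,"dy":0,"dz":0,"wx":0,"wy":0,"wz":0,"grip":1},{"dx":0,"dy":0,"dz":0,"wx":0,"wy":0,"wz":0,"grip":1},{"dx":0,"dy":0,"dz":0,"wx":0,"wy":0,"wz":0,"grip":1},{"dx":0,"dy":0,"dz":0,"wx":0,"wy":0,"wz":0,"grip":1}]' 30;python3 -m jog '[{"dx":0,"dy":0,"dz":0,"wx":0,"wy":0,"wz":0,"grip":1},{"dx":0,"dy":0,"dz":0,"wx":0,"wy":0,"wz":0,"grip":1},{"dx":0,"dy":0,"dz":0,"wx":0,"wy":0,"wz":0,"grip":1},{"dx":0,"dy":0,"dz":0,"wx":0,"wy":0,"wz":0,"grip":1}]';python3 -m jog '[{"dx":0,"dy":0.003,"dz":0,"wx":0,"wy":0,"wz":0,"grip":1},{"dx":0,"dy":0,"dz":0,"wx":0,"wy":0,"wz":0,"grip":1},{"dx":0,"dy":0,"dz":0,"wx":0,"wy":0,"wz":0,"grip":1}]'
```

```text
time_s: 45.55
ee_pos: [625.6, 95.9, 84.3]
ee_rot: [180.0, 0.0, -179.5]
force: [0.4, -0.4, 0.7]
gripper_width: 30.1
time_s: 45.95
ee_pos: [625.4, 96.1, 83.9]
ee_rot: [180.0, -0.0, -179.5]
force: [-0.1, 0.6, 0.8]
gripper_width: 13.1
time_s: 46.25
ee_pos: [625.4, 98.2, 83.9]
ee_rot: [-179.9, -0.0, -179.5]
force: [-0.2, -3.6, 0.4]
gripper_width: 13.0
```

The bar was at 96.1 and is now at 98.2, its home stop. My earlier release had drawn it back about 2 mm. This time I press on the stop and open without backing off.

```bash
python3 -m jog '[{"dx":0,"dy":0.0015,"dz":0,"wx":0,"wy":0,"wz":0,"grip":1},{"dx":0,"dy":0,"dz":0,"wx":0,"wy":0,"wz":0,"grip":1}]'; python3 -m jog '[{"dx":0,"dy":-0.0005,"dz":0,"wx":0,"wy":0,"wz":0,"grip":-1},{"dx":0,"dy":0,"dz":0,"wx":0,"wy":0,"wz":0,"grip":-1},{"dx":0,"dy":0,"dz":0,"wx":0,"wy":0,"wz":0,"grip":-1},{"dx":0,"dy":0,"dz":0,"wx":0,"wy":0,"wz":0,"grip":-1},{"dx":0,"dy":0,"dz":0,"wx":0,"wy":0,"wz":0,"grip":-1},{"dx":0,"dy":0,"dz":0.03,"wx":0,"wy":0,"wz":0,"grip":-1},{"dx":0,"dy":0,"dz":0.04,"wx":0,"wy":0,"wz":0,"grip":-1},{"dx":0,"dy":0,"dz":0.04,"wx":0,"wy":0,"wz":0,"grip":-1},{"dx":-0.02,"dy":-0.03,"dz":0.02,"wx":0,"wy":0,"wz":0,"grip":-1},{"dx":-0.022,"dy":-0.04,"dz":0,"wx":0,"wy":0,"wz":0,"grip":-1}]';python3 -m jog '[{"dx":-0.02,"dy":-0.04,"dz":0,"wx":0,"wy":0,"wz":0,"grip":-1},{"dx":-0.02,"dy":-0.04,"dz":0,"wx":0,"wy":0,"wz":0,"grip":-1},{"dx":-0.02,"dy":-0.04,"dz":0,"wx":0,"wy":0,"wz":0,"grip":-1},{"dx":-0.02,"dy":-0.04,"dz":0,"wx":0,"wy":0,"wz":0,"grip":-1},{"dx":-0.02,"dy":-0.04,"dz":0,"wx":0,"wy":0,"wz":0,"grip":-1},{"dx":-0.02,"dy":-0.03,"dz":0,"wx":0,"wy":0,"wz":0,"grip":-1},{"dx":0,"dy":0,"dz":0,"wx":0,"wy":0,"wz":0,"grip":-1},{"dx":0,"dy":0,"dz":0,"wx":0,"wy":0,"wz":0,"grip":-1}]'
python3 - <<'E'
from h import *
for n in("scene","top"):
    im=env.grab_frame(n);np.save(n+"9.npy",im)
    for c,a,r in blobs(red(im),12): print(n,'red',c.round(1),a,np.round(r[1],1),r[2])
    d=np.abs(im.astype(int)-np.load(n+"0.npy")).max(2)
A=np.load("scene9.npy")[90:290,120:400,::-1];B=np.load("top9.npy")[100:260,100:370,::-1]
cv2.imwrite("pics/c10.png",np.hstack([cv2.resize(A,(420,300),interpolation=cv2.INTER_CUBIC),cv2.resize(B,(380,300),interpolation=cv2.INTER_CUBIC)]))
E
```

```text
time_s: 46.45
ee_pos: [625.4, 98.2, 83.9]
ee_rot: [-179.8, -0.0, -179.5]
force: [0.2, -8.5, 0.5]
gripper_width: 13.5
time_s: 47.45
ee_pos: [585.5, 30.7, 217.7]
ee_rot: [180.0, 0.5, -179.3]
force: [0.2, -0.8, -1.1]
gripper_width: 89.6
time_s: 48.25
ee_pos: [463.3, -200.4, 214.2]
ee_rot: [180.0, 0.0, -179.6]
force: [-0.2, 0.4, -0.2]
gripper_width: 90.8
scene red [259.1 174.1] 94 [ 3.8 25.8] 36.02737808227539
top red [242.7 169. ] 101 [28.  3.] 90.0
top red [237.5 221.2] 64 [16.  3.] 90.0
```

View pics/c10.png

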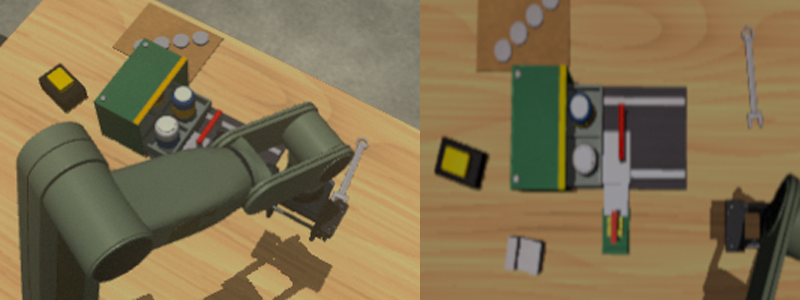

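Bar and pin centroids now match the starting (home, locked) pictures exactly: (242.7,169.0) and (237.5,221.2). The wrench, battery and V-block are untouched, so I'm handing in.

```bash
python3 -c "
from workcell import env
print(env.job_done())"
```

```text
the job is handed in; nothing more can be done
None
```

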